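# Hang a keyhole plate on its screws and slide it under the needle

## Task

Mount the aluminium keyhole plate on the dark base: lower it with both screw heads through the round ends of its keyholes, the end with the engraved ring towards the needle, and let go of it while it lies flat there. Then push it along so that its slots lock under the screw heads, until the engraved ring sits centred under the needle tip, and leave it there. Do not touch the needle or its stand with anything, and leave the other things on the table where they are.

Things in the scene. Friction and masses are not known exactly. Their poses are not given: they have to be found in the camera images.
- plate: Loose aluminium keyhole plate, 192 (x) x 70 (y) x 6 mm, 0.25 to 0.5 kg. Origin: centre of its underside, z up. Two keyholes through it on its centre line y = 0: round ends 25 mm across at x = -28 and +62 mm; from each a slot 11 mm wide runs 50 mm towards -x (a screw can reach x = -78 and +12 mm). The end with the engraved ring is +x.
- plate_rib (a point): Middle of the top edge of the plate's upright gripping rib, 51 mm above the plate's underside over the plate's origin; axes as the plate's. The rib is 10 mm thick along x, 60 mm long along y, and rises from the plate's top face (6 mm) to 51 mm.
- plate_mark (a point): Centre of the engraved ring with a cross (ring 12 mm across) on the plate's top face, at x = +86, y = 0, z = 6 mm in the plate's frame.
- base: Fixed dark steel base block, 14 mm high, spanning x = -105 to +135 and y = -45 to +45 mm about its origin (on the table, at its underside); z up, +x towards the needle. With the plate's origin over this origin and x axes parallel, both screw heads pass through the round ends; then the plate slides up to 50 mm along +x, held by friction only (a few newtons).
- screw_rear (a point): Top centre of the head of the shoulder screw at base x = -28, y = 0 mm, 28 mm above the table. Shank 8 mm across from the block's top (14 mm) to 23 mm; head 18 mm across from 23 to 28 mm, so it stands 8 mm above the top face of the plate once that lies on the block.
- screw_front (a point): The same for the second, equal shoulder screw, at base x = +62, y = 0 mm.
- needle_tip (a point): Tip of the dispensing stand's vertical needle, 34 mm above the table (14 mm over the lying plate). It is on the base's centre line, 112 to 130 mm from the base's origin along base +x, different every time. Over it hub and barrel, up to 14 mm across, from 48 to 98 mm high.
- dispenser: Fixed dispensing stand that carries the needle; origin on the table straight under the tip; axes parallel to the base's. Foot 56x70x10 mm, from 32 to 88 mm beyond the needle (+x); column 14 mm across at 58 mm; arm 18 mm wide, from 66 to 78 mm high. But for the barrel's 7 mm radius nothing lies on the needle's -x side. Highest point 98 mm.
- striped_roll: Bystander, to be left alone: striped roll of tape, 72 mm across, 25 mm high, lying near the front edge. Origin: centre of its underside.
- syringe_1: Bystander, to be left alone: syringe, 142 mm long, lying at the left edge. Origin: centre of its underside.
- bottle_buffer: Bystander, to be left alone: small white bottle with a pale cap, 44 mm across, 86 mm high, standing at the right edge. Origin: centre of its underside.
- tip_box: Bystander, to be left alone: box of pipette tips, 102x70x57 mm, near the front edge on the right. Origin: centre of its underside.
- vial_1: Bystander, to be left alone: small vial with a white cap, 27 mm across, 60 mm high, standing between the left and right work areas. Origin: centre of its underside.
- hex_key: Bystander, to be left alone: black hex key, 82 mm long, 5 mm thick, lying between the left and right work areas. Origin: centre of its underside.
- timer: Bystander, to be left alone: bench timer, 66x60x20 mm, lying at the middle of the front edge. Origin: centre of its underside.
- petri_dish: Bystander, to be left alone: petri dish, 62 mm across, 13 mm high, at the left rear. Origin: centre of its underside.

How it is judged:
By the outcome, as a careful person would: the job done as asked, in the order asked, and still so for the second after the job is handed in, with the robot touching nothing.
It also fails if it takes over 58 s, if anything falls off the work surface, if the arm or the gripper's body presses on something with over 40 N, if the wrist force passes 120 N, or if a joint passes its speed limit or range.

## Robot

A 7-joint arm with a two-finger parallel gripper is mounted at the origin on a cart in front of the work surface, level with it; the furniture and walls round the work are solid. World frame = base frame: x ahead of the robot, y to its left, z up, the work surface at z = 0. Lengths are in mm, angles in rad, forces in N, time in s.
With the tool pointing down it reaches from about 350 to 900 mm from the base axis. Payload 19.9 kg.
Tool frame: the origin (TCP) lies between the finger pads; the fingertips stand 14 mm ahead of it and the grasp point (between the pads) lies 5 mm behind it; y points along the fingers, x is the direction in which the jaws open and shut, and the axes are right-handed (so a half turn about y gives the same grasp; the last joint's range is limited). The gripper opens to 94 mm and grips with 3 to 60 N. Pads are 16 mm wide; open, the fingers measure 119 mm over their backs; the gripper's body (75 mm by 177 mm) begins 78 mm behind the grasp point.
Start: joints at [-1.304, 0.417, -0.01, 1.614, 0.005, 1.111, -0.053], TCP at [189.937, 595.416, 187.325] pointing down, gripper open.
Joint ranges: [-2.81, 2.81], [-0.39, 2.02], [-1.27, 1.25], [0.06, 2.57], [-1.19, 4.33], [0.19, 2], [-2.82, 2.82]. Speed limits (rad/s): [1.89, 1.89, 2.39, 2.39, 3.01, 3.01, 3.01].

## Interface

Orientations are given as a unit quaternion [w, x, y, z].
In Python, from rig import robot gives the robot as it stands. The module is installed in compiled form; this text tells all that it offers.
- The arm moves only by the tool apply_moves, never from a script. Its argument "moves" is a list of rows, each an object with "travel": the shift along the world's x, y, z in m, a list of three; "turn": the turn about the world's z in degrees. In form: [{"travel": [tx, ty, tz], "turn": turn}, ...]. A call has 1 to 20 rows; each row is the pose to reach, as a shift and turn from the pose measured when the call began; what a row does not reach only later rows make up. A row lasts 1/10 s, in which the tool goes at most 50 mm and 8.59 degrees, less where a joint would pass 70% of its speed; a pose out of reach is approached as far as the arm can. A call with a gripper value outside its range is refused whole. "fingers" is the closure, from 0 (fully open) to 1 (shut), set as the call begins (left out, the last holds). The fingers move at their own pace and stop on an object; "newtons" is the grip in N (left out, the last holds). Time passes only in rows, so rows that repeat a pose let the fingers close. It gives the time, the measured TCP pose, the force and the opening at its end, in the units of the state.
- robot.observe(): the state, without advancing time (a new reading comes with each control period).
- robot.read_camera(name): name is "side" or "top"; returns (picture, depth): 480x640x3 uint8, red, green, blue; 480x640 float32, mm along the optical axis (not along the pixel's ray), 0 where there is no reading.
- robot.camera_info(name): a dict with "fovy" (degrees; the focal length in pixels is half the picture's height over the tangent of half this angle, whatever the lens; pixels are square), "cx", "cy" (the principal point, pixels), "D" ([k1, k2, p1, p2, k3] as OpenCV has them; the pictures are not rectified), "camera_from_world" (4x4, takes a point from world to camera coordinates). Camera axes: x right, y up, looking along -z (the intrinsics and any distortion apply to the point x, -y, -z); pixel columns grow to the right and rows downward; lengths in mm; the calibration is good to about 2 mm. A picture is of the moment at which its call begins. camera_info takes no time and is no camera call.
- robot.sign_off(): hands the job in, once; it reports no verdict.
The state is a dict: "time": time; "q": joint angles; "qvel": joint speeds; "joint_torque": joint torques, N m; "tcp_pos": TCP position; "tcp_rot": TCP orientation; "ft_force": force on the tool from outside, world axes, zero at the start; "moment": the same for the moment, N m; "opening": opening from 0.0 (shut) to 1.0 (fully open).
Only numpy, scipy, OpenCV 4.12 (cv2) and the standard library are available. Lean on these libraries where they do the work, as an engineer would, in place of code of your own. Each camera call takes 0.05 s, during which the arm holds its last target.

## Working session

There is one attempt and no reset: what is moved stays moved. The work goes in short steps, Python scripts to look and compute and a tool call to move; the robot and the scene stay as the last step left them, time stands still between calls to the robot, and variables do not carry over. Pictures are saved under pics/ and viewed, and the job is handed in when it is done.

Besides the shell and the picture viewer there is one more tool, called after "Emit:" by a JSON object that holds its "api" and its "payload". apply_moves: Moves the arm, as the interface text tells. Its arguments: {"type":"object","properties":{"moves":{"type":"array"},"fingers":{"type":"number"},"newtons":{"type":"number"}},"required":["moves"]}

```bash
mkdir -p pics; cat > h.py <<'E'
import numpy as np, cv2
from rig import robot
def K(n):
    c=robot.camera_info(n); f=240/np.tan(np.radians(c["fovy"])/2)
    return np.array([[f,0,c["cx"]],[0,f,c["cy"]],[0,0,1]]),np.array(c["D"],float),np.array(c["camera_from_world"],float)
F=np.diag([1.,-1,-1])
def ray(n,px):
    k,D,T=K(n); u=cv2.undistortPoints(np.array(px,float).reshape(-1,1,2),k,D).reshape(-1,2)
    d=np.c_[u,np.ones(len(u))]@F@T[:3,:3]   # R^T (F d)
    o=-T[:3,:3].T@T[:3,3]; return o,d
def onz(n,px,z):
    o,d=ray(n,px); return o+d*((z-o[2])/d[:,2])[:,None]
def proj(n,P):
    k,D,T=K(n); P=np.array(P,float).reshape(-1,3)
    c=(P@T[:3,:3].T+T[:3,3])@F
    return cv2.projectPoints(c,np.zeros(3),np.zeros(3),k,D)[0].reshape(-1,2)
def snap(n,name):
    p,d=robot.read_camera(n); cv2.imwrite(f"pics/{name}.png",p[:,:,::-1]); np.save(f"pics/{name}.npy",d); return p,d
E
python3 - <<'E'
from h import *
for n in("side","top"):
    snap(n,n+"0"); o,_=ray(n,[[320,240]]); print(n,o,onz(n,[[320,240]],0),robot.camera_info(n)["D"],robot.camera_info(n)["fovy"])
s=robot.observe();print(s)
E
```

```text
side [543.66053897 771.13542058 714.52186894] [[475.57079491 -83.20197119   0.        ]] [-8.17924949e-05  0.00000000e+00  0.00000000e+00  0.00000000e+00
  0.00000000e+00] 56.72103154450349
top [ 243.68277818   29.53403631 1282.49466106] [[512.67980165  49.57254695   0.        ]] [0.02385858 0.         0.         0.         0.        ] 51.4451163377238
{'time': 0.1, 'q': array([-1.30348108,  0.4179144 , -0.01030422,  1.61410918,  0.00471614,
        1.11071155, -0.05298076]), 'qvel': array([-1.30825459e-03, -1.06762106e-03, -2.63486018e-04, -2.97000328e-05,
       -2.90639785e-04, -1.65136395e-04, -1.61729522e-03]), 'joint_torque': array([ 5.95000474e-04, -8.52586198e+01,  6.40227366e-01, -4.26695538e+01,
       -4.88223613e-02,  1.63299975e-02,  7.00709916e-05]), 'tcp_pos': array([189.86223963, 595.08193005, 186.78980004]), 'tcp_rot': array([-0.57068009,  0.57120253,  0.41686685, -0.4174613 ]), 'ft_force': array([-0.30949343,  1.06068071,  1.2983669 ]), 'moment': array([-0.02993102,  0.01158466, -0.01020198]), 'opening': 1.0003333203136786}
```

View pics/top0.png

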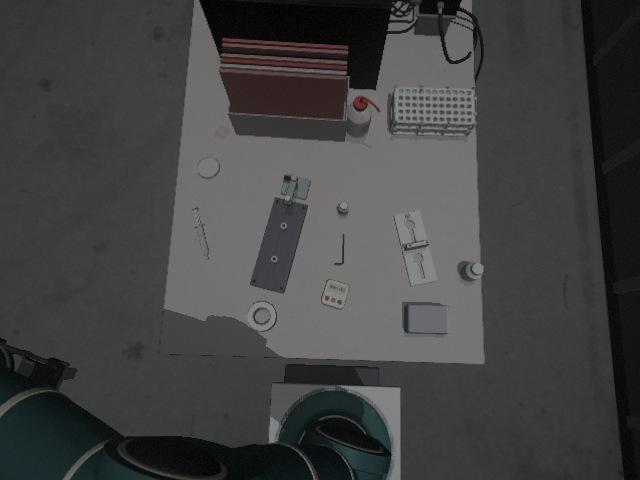

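View pics/side0.png

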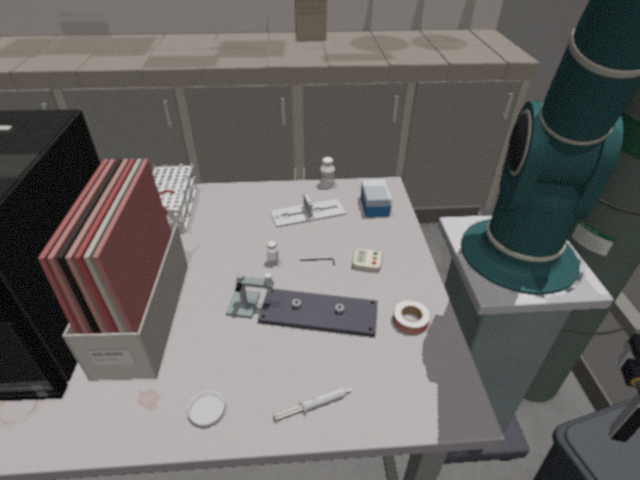

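The top view shows the base at about (279,245) with screws at (283,226) and (274,259), and the needle stand at (293,190). The plate is at about (415,247). I'll zoom in on the details.

```bash
python3 - <<'E'
import cv2,numpy as np
t=cv2.imread("pics/top0.png");s=cv2.imread("pics/side0.png")
R=lambda im,f:cv2.resize(im,None,fx=f,fy=f,interpolation=cv2.INTER_CUBIC)
def pad(a,h): return cv2.copyMakeBorder(a,0,h-a.shape[0],0,0,cv2.BORDER_CONSTANT)
a=R(t[170:300,235:320],4.5); b=R(t[200:295,385:445],6)
a=cv2.convertScaleAbs(a,alpha=1.6)
h=max(a.shape[0],b.shape[0]); cv2.imwrite("pics/ztop.png",np.hstack([pad(a,h),pad(b,h)]))
a=R(s[260:340,220:385],4.5); b=R(s[185:230,265:350],4.5)
w=max(a.shape[1],b.shape[1]); P=lambda x:cv2.copyMakeBorder(x,0,0,0,w-x.shape[1],cv2.BORDER_CONSTANT)
cv2.imwrite("pics/zside.png",np.vstack([P(a),P(b)]))
E
```

```text
(no output)
```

View pics/ztop.png

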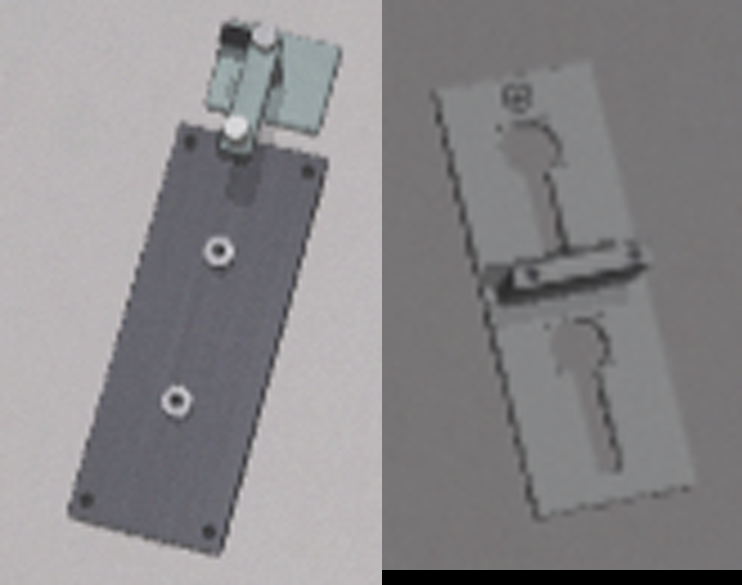

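View pics/zside.png

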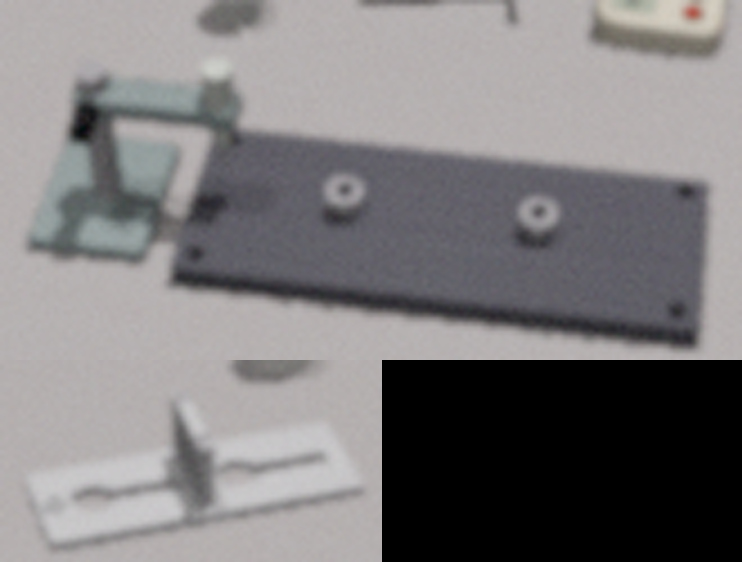

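```bash
python3 - <<'E'
from h import *
for n in("top","side"):
    im=cv2.imread(f"pics/{n}0.png"); g=cv2.cvtColor(im,cv2.COLOR_BGR2GRAY).astype(int); d=np.load(f"pics/{n}0.npy")
    pred=proj(n,[[0,0,0]])
    # base: dark bluish mask
    x0,y0,x1,y1=(235,190,320,300) if n=="top" else (250,280,385,340)
    sub=g[y0:y1,x0:x1]; m=(sub<105).astype(np.uint8)
    if n=="side": print(np.percentile(sub,[5,25,50,75,95]))
    else: print(np.percentile(sub,[5,25,50,75,95]))
    # screws bright blobs inside base
    gu=cv2.resize(im[y0:y1,x0:x1],None,fx=8,fy=8,interpolation=cv2.INTER_CUBIC); gg=cv2.cvtColor(gu,cv2.COLOR_BGR2GRAY)
    for c in ([(283,226),(274,259)] if n=="top" else [(296,303),(339,308)]):
        X,Y=(c[0]-x0)*8,(c[1]-y0)*8
        w=gg[Y-44:Y+44,X-44:X+44]; _,b=cv2.threshold(w,0,255,cv2.THRESH_OTSU)
        cs,_=cv2.findContours(b,cv2.RETR_EXTERNAL,cv2.CHAIN_APPROX_NONE); k=max(cs,key=cv2.contourArea)
        (ex,ey),ax,_=cv2.fitEllipse(k); px=((ex+X-44+.5)/8-.5+x0,(ey+Y-44+.5)/8-.5+y0)
        print(n,"screw",np.round(px,2),np.round(ax,1),np.round(onz(n,[px],28),1))
    if n=="top":
        cz=lambda pts,f,ox,oy:[((a+.5)/f-.5+ox,(b+.5)/f-.5+oy) for a,b in pts]
        print("base corners",np.round(onz(n,cz([(181,124),(328,157),(221,554),(69,517)],4.5,235,170),14),1))
        pp=cz([(434,90),(592,62),(695,484),(538,519)],6,385,200); P=onz(n,pp,6); print("plate",np.round(P,1),P.mean(0))
        print("ring, holes, rib ends",np.round(onz(n,cz([(517,97),(537,150),(585,345)],6,385,200),6),1),np.round(onz(n,cz([(518,275),(643,252)],6,385,200),51),1))
        print("needle barrel top",onz(n,cz([(236,126)],4.5,235,170),98))
    else:
        cz=lambda pts,f,ox,oy:[((a+.5)/f-.5+ox,(b+.5)/f-.5+oy) for a,b in pts]
        pp=cz([(53,546-360),(363,490-360),(328,422-360),(28,472-360)],4.5,265,185); P=onz(n,pp,6); print("plate",np.round(P,1),P.mean(0))
        print("ring",np.round(onz(n,cz([(54,504-360)],4.5,265,185),6),1))
        print("needle barrel top",onz(n,cz([(217,68)],4.5,220,260),98), "tip",onz(n,cz([(236,139)],4.5,220,260),34))
        print("base corners",np.round(onz(n,cz([(706,184),(696,333),(172,274)],4.5,220,260),14),1))
E
```

```text
[ 62.  65. 114. 115. 116.]
top screw [283.18 225.23] [50.6 53.6] [[542.9 145.7  28. ]]
top screw [273.8  258.54] [52.9 54.3] [[454.9 165.3  28. ]]
base corners [[621.9 172.8  14. ]
 [604.5  85.5  14. ]
 [370.1 136.9  14. ]
 [388.4 223.9  14. ]]
plate [[ 591.4 -310.4    6. ]
 [ 606.4 -380.4    6. ]
 [ 420.4 -417.1    6. ]
 [ 403.2 -349.7    6. ]] [ 505.34654952 -364.4071351     6.        ]
ring, holes, rib ends [[ 589.4 -346.8    6. ]
 [ 565.6 -354.8    6. ]
 [ 479.3 -372.6    6. ]] [[ 499.9 -331.5   51. ]
 [ 511.5 -384.2   51. ]]
needle barrel top [[596.7041815  133.07119289  98.        ]]
[ 70.  97. 111. 177. 179.]
side screw [295.98 301.69] [60.8 78.7] [[542.4 145.6  28. ]]
side screw [339.24 306.66] [63.3 78. ] [[454.6 165.1  28. ]]
plate [[ 584.4 -139.9    6. ]
 [ 400.3 -182.3    6. ]
 [ 413.8 -254.6    6. ]
 [ 599.5 -213.3    6. ]] [ 499.50848436 -197.5176546     6.        ]
ring [[ 583.9 -180.1    6. ]]
needle barrel top [[595.76325821 134.22027187  98.        ]] tip [[591.56233072 116.20097871  34.        ]]
base corners [[372.2 140.9  14. ]
 [391.5 227.3  14. ]
 [620.9 178.5  14. ]]
```

```bash
python3 - <<'E'
from h import *
print(proj("side",[[505,-364,6],[505,-197,6]]),proj("top",[[505,-364,6],[505,-197,6]]))
def dep(n,px):
    d=np.load(f"pics/{n}0.npy"); o,r=ray(n,[px]); _,_,T=K(n); return px,o+r[0]*d[px[1],px[0]]
for n,l in (("top",[(335,294),(343,208),(403,262),(400,222),(426,318),(473,268),(263,317),(415,245),(415,190)]),("side",[(367,260),(272,252),(340,212),(280,218),(376,195),(411,316),(308,205)])):
    for p in l: print(n,*[np.round(a,1) for a in dep(n,p)])
E
```

```text
[[303.2364017  178.64716703]
 [306.00891476 211.73681948]] [[478.40855878 247.26362808]
 [414.23077481 245.29017674]]
top [335 294] [370.7   6.7  15.9]
top [343 208] [584.6  -7.   61.7]
top [403 262] [ 460.8 -168.4    0.5]
top [400 222] [ 566.2 -159.8    7.3]
top [426 318] [ 315.3 -214.5   59. ]
top [473 268] [ 436.9 -324.2   86.7]
top [263 317] [308.4 187.4   1.7]
top [415 245] [ 496.2 -190.6   53.2]
top [415 190] [ 659.1 -201.9   -3.5]
side [367 260] [373.3  16.6  16.8]
side [272 252] [592.    5.4  44.5]
side [340 212] [ 413.5 -191.8    4.7]
side [280 218] [ 574.8 -170.1    8.5]
side [376 195] [ 319.9 -191.6   55.8]
side [411 316] [303.6 174.5  -2. ]
side [308 205] [ 500.1 -180.9   39.3]
```

My crop picks missed the width of the left panel (382 px), so I'm correcting the top-view numbers.

```bash
python3 - <<'E'
from h import *
cz=lambda pts,f,ox,oy:[((a-382+.5)/f-.5+ox,(b+.5)/f-.5+oy) for a,b in pts]
P=onz("top",cz([(434,90),(592,62),(695,484),(538,519)],6,385,200),6); print(np.round(P,1),P.mean(0))
H=onz("top",cz([(517,97),(537,150),(585,345)],6,385,200),6); print(np.round(H,1))
R=onz("top",cz([(518,275),(643,252)],6,385,200),51);print(np.round(R,1),R.mean(0))
ang=lambda a,b:np.degrees(np.arctan2(*(a-b)[[1,0]]))
print("yaw",ang(P[0],P[3]),ang(P[1],P[2]),ang(H[0],H[2]),ang(R[0],R[1])-90)
# automatic plate mask by depth-free brightness, side
im=cv2.imread("pics/side0.png"); g=cv2.cvtColor(im,cv2.COLOR_BGR2GRAY); print(g[205:225,265:350:5])
im=cv2.imread("pics/top0.png"); g=cv2.cvtColor(im,cv2.COLOR_BGR2GRAY); print(g[205:290:6,388:442:3])
E
```

```text
[[ 586.2 -142.1    6. ]
 [ 601.2 -211.9    6. ]
 [ 415.1 -254.1    6. ]
 [ 398.  -186.8    6. ]] [ 500.12850944 -198.72022204    6.        ]
[[ 584.2 -178.7    6. ]
 [ 560.4 -187.4    6. ]
 [ 474.1 -207.6    6. ]]
[[ 494.9 -171.4   51. ]
 [ 506.4 -224.    51. ]] [ 500.66908896 -197.72259203   51.        ]
yaw 13.337393477030245 12.759122708881472 14.703136508127706 12.355736315251349
[[179 175 177 179 175 178 183 191  92 130 199 201 199 192 171 197 176]
 [175 178 176 178 180 182 192 192  90 107 193 195 190 171 149 199 175]
 [178 175 177 179 186 191 197 190  98 104 172 172 163 148 162 198 176]
 [176 176 178 188 192 199 199 192 105 109 149 144 145 166 187 201 177]
 [177 180 187 196 200 200 199 196 106 108 152 144 165 191 199 199 177]
 [178 178 195 201 200 200 201 189 115 105 168 164 189 198 198 200 182]
 [177 178 199 199 197 199 193 176 112 110 176 181 200 198 198 197 182]
 [176 175 199 199 185 193 174 149 113 103 183 193 200 198 198 194 178]
 [178 170 199 196 152 173 145 146 117 105 192 197 199 198 195 178 162]
 [175 170 197 188 134 146 151 179 133 105 198 199 198 193 178 148 151]
 [1
[... 1133 characters left out ...]
135 118 117 118 120 119]
 [117 117 118 117 103 134 133 134 113  55  94  89 128  94 117 118 117 118]
 [117 118 118 118 118  93  47 119  60  61  63  74  94 133 117 118 118 118]
 [117 118 119 118 117 122 123 124 127 111  82 127 134 134 128 117 119 118]
 [118 118 117 118 117 117 135 133 133 117 115 112 133 135 134 120 119 119]
 [117 118 119 118 119 118 125 133 135 133 118  67 133 133 134 128 119 118]
 [118 118 118 119 119 119 118 134 134 133 133 117 129 134 133 134 116 118]
 [118 117 118 119 116 118 118 128 133 135 133 118  82 134 135 134 128 118]
 [119 118 118 118 119 117 119  89 134 133 128 128 116 117 117 117 118 118]
 [117 118 116 117 117 117 118 118 116 119 118 117 117 117 118 118 117 119]]
```

```bash
cat >> h.py <<'E'
def rect(n,box,lo,hi,z,im):
    x0,y0,x1,y1=box; f=8
    g=cv2.cvtColor(im,cv2.COLOR_RGB2GRAY)[y0:y1,x0:x1]; g=cv2.resize(g,None,fx=f,fy=f,interpolation=cv2.INTER_CUBIC)
    m=((g>=lo)&(g<=hi)).astype(np.uint8); m=cv2.morphologyEx(m,cv2.MORPH_OPEN,np.ones((9,9)))
    m=cv2.morphologyEx(m,cv2.MORPH_CLOSE,np.ones((41,41)))
    cs,_=cv2.findContours(m,cv2.RETR_EXTERNAL,cv2.CHAIN_APPROX_NONE); k=max(cs,key=cv2.contourArea).reshape(-1,2)
    W=onz(n,(k+.5)/f-.5+[x0,y0],z)[:,:2]
    c,s,a=cv2.minAreaRect(W.astype(np.float32)); return c,s,a
E
python3 - <<'E'
from h import *
t=cv2.imread("pics/top0.png")[:,:,::-1].copy();s=cv2.imread("pics/side0.png")[:,:,::-1].copy()
print("plate top",rect("top",(388,203,444,292),125,255,6,t))
print("plate side",rect("side",(262,192,355,228),188,255,6,s))
print("base top",rect("top",(240,192,315,300),0,90,14,t))
print("base side",rect("side",(250,285,385,340),0,140,14,s))
E
```

```text
plate top ((502.05206298828125, -201.779541015625), (192.28543090820312, 74.9841537475586), 13.235361099243164)
plate side ((551.412109375, -189.04574584960938), (84.96954345703125, 68.91813659667969), 13.955410957336426)
base top ((512.400634765625, 151.72738647460938), (93.96453857421875, 277.6390075683594), 77.37588500976562)
base side ((516.7595825195312, 155.23851013183594), (111.21884155273438, 282.25469970703125), 75.91117858886719)
```

Emit:
{"api": "apply_moves", "payload": {"moves": [{"travel": [0.05,-0.1,0],"turn": -12},{"travel": [0.2,-0.4,0],"turn": -30},{"travel": [0.2,-0.4,0],"turn": -30},{"travel": [0.2,-0.4,0],"turn": -30},{"travel": [0.2,-0.4,0],"turn": -30},{"travel": [0.2,-0.4,0],"turn": -30},{"travel": [0.2,-0.4,0],"turn": -30},{"travel": [0.2,-0.4,0],"turn": -30},{"travel": [0.2,-0.4,0],"turn": -30},{"travel": [0.31,-0.793,-0.03],"turn": -59.2},{"travel": [0.31,-0.793,-0.03],"turn": -59.2},{"travel": [0.31,-0.793,-0.03],"turn": -59.2},{"travel": [0.31,-0.793,-0.03],"turn": -59.2},{"travel": [0.31,-0.793,-0.03],"turn": -59.2},{"travel": [0.31,-0.793,-0.03],"turn": -59.2},{"travel": [0.31,-0.793,-0.03],"turn": -59.2},{"travel": [0.31,-0.793,-0.03],"turn": -59.2},{"travel": [0.31,-0.793,-0.03],"turn": -59.2},{"travel": [0.31,-0.793,-0.03],"turn": -59.2},{"travel": [0.31,-0.793,-0.03],"turn": -59.2}], "fingers": 0}}

```text
time: 2.1
tcp_pos: [499.6, -196.9, 156.5]
tcp_rot: [0.703, -0.702, -0.08, 0.081]
ft_force: [-0.1, 1.2, 0.5]
opening: 0.998
```

Emit:
{"api": "apply_moves", "payload": {"moves": [{"travel": [0.0007,-0.0013,-0.04],"turn": 0},{"travel": [0.0007,-0.0013,-0.08],"turn": 0},{"travel": [0.0007,-0.0013,-0.105],"turn": 0},{"travel": [0.0007,-0.0013,-0.118],"turn": 0},{"travel": [0.0007,-0.0013,-0.1245],"turn": 0},{"travel": [0.0007,-0.0013,-0.1245],"turn": 0},{"travel": [0.0007,-0.0013,-0.1245],"turn": 0}], "fingers": 0.6, "newtons": 10}}

```text
time: 2.8
tcp_pos: [501.0, -198.2, 33.1]
tcp_rot: [0.702, -0.702, -0.081, 0.081]
ft_force: [-0.5, -0.3, 0.4]
opening: 0.438
```

```bash
python3 - <<'E'
from h import *
p,_=snap("side","s1"); print(robot.observe()["tcp_pos"],robot.observe()["opening"])
cv2.imwrite("pics/s1z.png",cv2.resize(p[130:250,220:400,::-1],None,fx=4,fy=4))
E
```

```text
[ 501.03907023 -198.20868067   33.17103278] 0.40965592242531385
```

View pics/s1z.png

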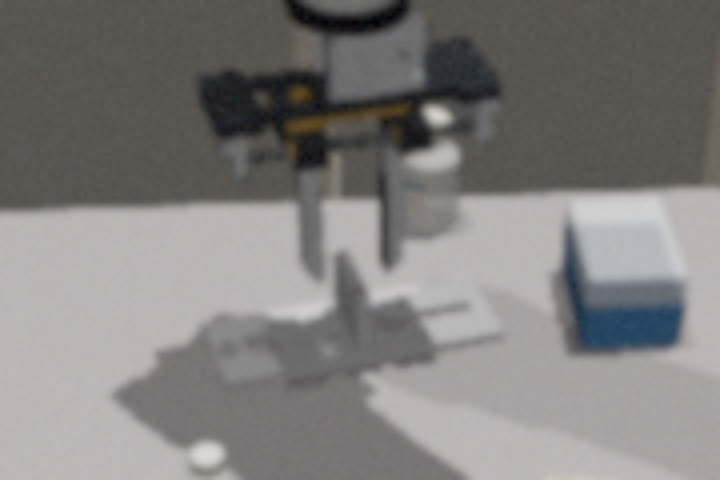

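```bash
python3 - <<'E'
from h import *
t=np.radians(13.1);u=np.array([np.cos(t),np.sin(t),0]);v=np.array([-np.sin(t),np.cos(t),0]);c=np.array([501,-198.2,0])
for P in (c+22*u+[0,0,19],c-22*u+[0,0,19],c+30*v+[0,0,51],c-30*v+[0,0,51]): print((proj("side",P)-[220,130])*4)
s=robot.observe();print(s['tcp_pos'])
E
```

```text
[[317.92552688 315.50815404]]
[[381.13420579 304.436578  ]]
[[361.994937   295.54612965]]
[[336.73528448 245.96306338]]
[ 501.03907023 -198.20868067   33.17103278]
```

```bash
python3 - <<'E'
from h import *
d=np.load("pics/s1.npy");_,_,T=K("side")
def w(px): o,r=ray("side",[px]); return np.round(o+r[0]*d[px[1],px[0]],0)
for p in [(297,180),(297,190),(298,196),(299,198),(299,200),(299,203),(317,180),(317,190),(317,195),(317,198),(317,201),(305,195),(308,201)]: print(p,w(p))
p=cv2.imread("pics/s1.png"); cv2.imwrite("pics/s1y.png",cv2.convertScaleAbs(cv2.resize(p[165:225,270:345],None,fx=9,fy=9,interpolation=0),alpha=1.3))
E
```

```text
(297, 180) [ 527. -187.  113.]
(297, 190) [ 528. -186.   84.]
(298, 196) [ 526. -185.   66.]
(299, 198) [ 523. -185.   60.]
(299, 200) [ 522. -262.    0.]
(299, 203) [ 522. -245.    2.]
(317, 180) [ 476. -198.  104.]
(317, 190) [ 476. -195.   76.]
(317, 195) [ 476. -196.   59.]
(317, 198) [ 471. -266.    2.]
(317, 201) [ 471. -253.    1.]
(305, 195) [ 506. -212.   50.]
(308, 201) [ 500. -184.   50.]
```

View pics/s1y.png

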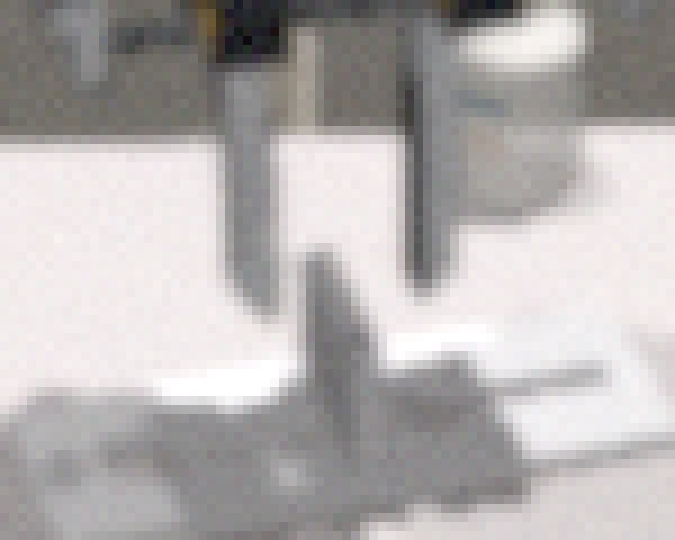

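The image puts the fingertips about 36 mm higher than the pose reading. The picture may simply be old, so I'm taking it again before acting.

```bash
python3 - <<'E'
from h import *
s=robot.observe(); print(s['time'],s['tcp_pos'],s['opening'],s['qvel'].round(3),s['q'].round(4),s['ft_force'])
p,d=snap("side","s2"); s=robot.observe(); print(s['time'],s['tcp_pos'],s['opening'])
_,_,T=K("side")
def w(px): o,r=ray("side",[px]); return np.round(o+r[0]*d[px[1],px[0]],0)
for x in (297,299,317):
  for y in (190,196,200,204,208): print((x,y),w((x,y)))
cv2.imwrite("pics/s2z.png",cv2.resize(p[130:250,220:400,::-1],None,fx=4,fy=4))
t,_=snap("top","t2"); cv2.imwrite("pics/t2z.png",cv2.resize(t[190:300,370:480,::-1],None,fx=5,fy=5))
E
```

```text
2.85 [ 501.03907023 -198.20868067   33.17103278] 0.40965592242531385 [ 0.003 -0.    -0.     0.001 -0.003 -0.003  0.002] [-0.1367  0.5349  0.5765  1.9638 -0.4148  0.7608  0.9117] [ 0.09821458  0.58187231 -0.19741588]
2.9 [ 501.00204887 -198.20362914   33.10445422] 0.40421008905700556
(297, 190) [ 528. -186.   84.]
(297, 196) [ 528. -184.   66.]
(297, 200) [ 527. -261.    1.]
(297, 204) [ 528. -243.   -0.]
(297, 208) [ 529. -217.    5.]
(299, 190) [ 523. -184.   85.]
(299, 196) [ 523. -184.   66.]
(299, 200) [ 522. -262.    0.]
(299, 204) [ 522. -242.    0.]
(299, 208) [ 523. -217.    5.]
(317, 190) [ 476. -193.   77.]
(317, 196) [ 476. -196.   56.]
(317, 200) [ 471. -260.   -1.]
(317, 204) [ 473. -231.    6.]
(317, 208) [ 474. -217.    3.]
```

View pics/s2z.png

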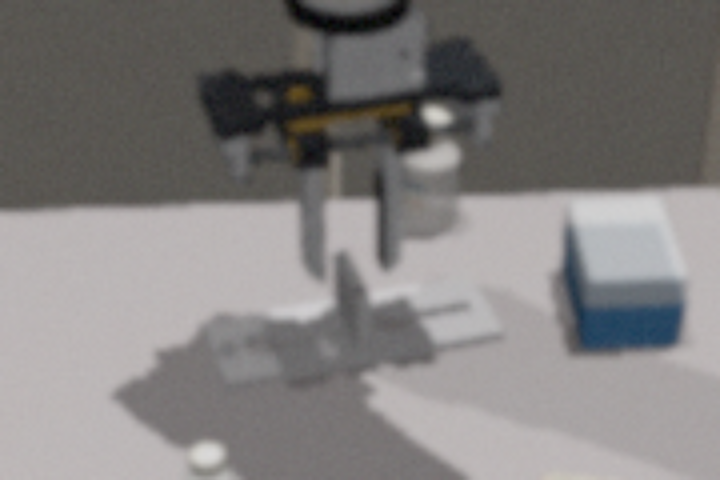

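View pics/t2z.png

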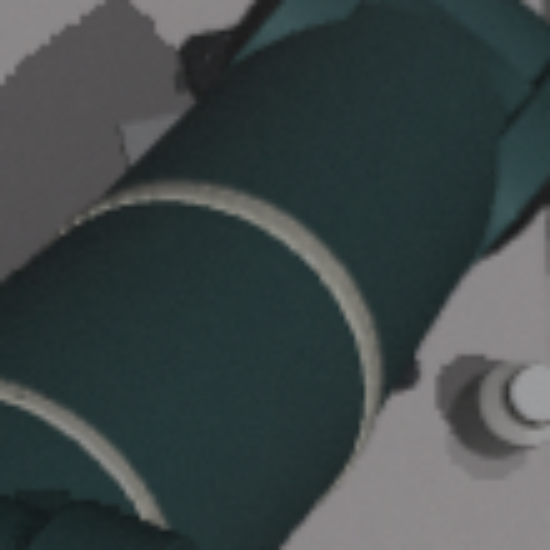

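The fingertips really are near z≈56: depth and the view of the rib agree, and the arm is still. The pose reading seems about 36 mm low along the tool. I'll trust the vision and descend in steps, watching the force.

Emit:
{"api": "apply_moves", "payload": {"moves": [{"travel": [0,0,-0.006],"turn": 0},{"travel": [0,0,-0.012],"turn": 0},{"travel": [0,0,-0.012],"turn": 0}]}}

```text
time: 3.25
tcp_pos: [500.4, -198.0, 20.1]
tcp_rot: [0.703, -0.702, -0.08, 0.081]
ft_force: [0.2, 0.3, -0.2]
opening: 0.402
```

```bash
python3 - <<'E'
from h import *
p,d=snap("side","s3"); s=robot.observe(); print(s['time'],s['tcp_pos'],s['opening'],s['ft_force'])
def w(px): o,r=ray("side",[px]); return np.round(o+r[0]*d[px[1],px[0]],0)
for x in (297,299,300,317):
  for y in (196,199,201,203,205,207): print((x,y),w((x,y)))
cv2.imwrite("pics/s3y.png",cv2.convertScaleAbs(cv2.resize(p[165:225,270:345,::-1],None,fx=9,fy=9,interpolation=0),alpha=1.3))
E
```

```text
3.3 [ 500.495445   -198.16632504   20.41492362] 0.40110901957908907 [ 0.38151191  0.62221624 -0.22123862]
(297, 196) [ 528. -189.   63.]
(297, 199) [ 528. -187.   55.]
(297, 201) [ 527. -260.   -1.]
(297, 203) [ 528. -249.   -1.]
(297, 205) [ 528. -236.    2.]
(297, 207) [ 528. -221.    6.]
(299, 196) [ 523. -186.   65.]
(299, 199) [ 523. -187.   55.]
(299, 201) [ 523. -184.   51.]
(299, 203) [ 524. -181.   46.]
(299, 205) [ 523. -227.    8.]
(299, 207) [ 523. -222.    5.]
(300, 196) [ 520. -183.   67.]
(300, 199) [ 521. -182.   58.]
(300, 201) [ 521. -185.   50.]
(300, 203) [ 521. -186.   43.]
(300, 205) [ 520. -227.    7.]
(300, 207) [ 520. -223.    4.]
(317, 196) [ 476. -195.   57.]
(317, 199) [ 476. -194.   48.]
(317, 201) [ 475. -200.   38.]
(317, 203) [ 473. -235.    6.]
(317, 205) [ 473. -226.    6.]
(317, 207) [ 474. -219.    4.]
```

View pics/s3y.png

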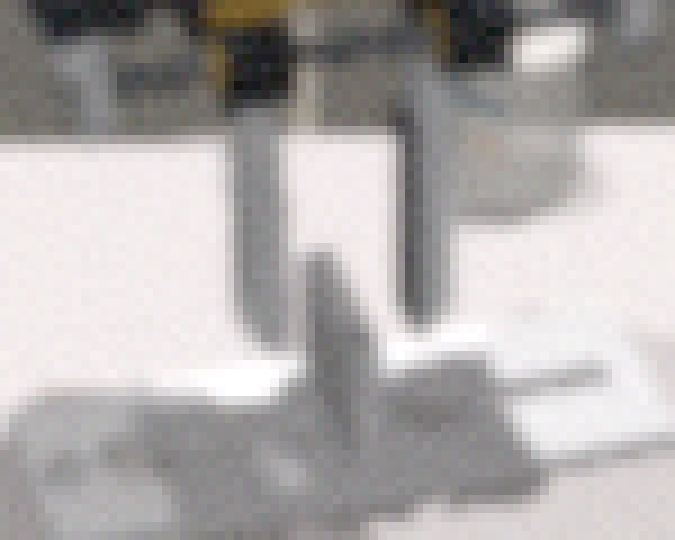

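Emit:
{"api": "apply_moves", "payload": {"moves": [{"travel": [0,0,-0.008],"turn": 0},{"travel": [0,0,-0.014],"turn": 0},{"travel": [0,0,-0.014],"turn": 0}]}}

```text
time: 3.6
tcp_pos: [499.9, -198.0, 5.4]
tcp_rot: [0.703, -0.702, -0.08, 0.082]
ft_force: [-0.2, 0.3, -0.1]
opening: 0.402
```

```bash
python3 - <<'E'
from h import *
p,d=snap("side","s4"); s=robot.observe(); print(s['time'],s['tcp_pos'],s['opening'],s['ft_force'])
def w(px): o,r=ray("side",[px]); return np.round(o+r[0]*d[px[1],px[0]],0)
for x in (299,300,301,317,316):
  for y in range(202,212): print((x,y),w((x,y)))
cv2.imwrite("pics/s4y.png",cv2.convertScaleAbs(cv2.resize(p[165:225,270:345,::-1],None,fx=9,fy=9,interpolation=0),alpha=1.3))
E
```

```text
3.65 [ 500.1130993  -198.17928264    5.86969969] 0.40162573214545266 [0.35116789 0.48548389 0.59594554]
(299, 202) [ 523. -184.   48.]
(299, 203) [ 523. -186.   43.]
(299, 204) [ 524. -184.   42.]
(299, 205) [ 524. -182.   40.]
(299, 206) [ 524. -185.   34.]
(299, 207) [ 524. -184.   32.]
(299, 208) [ 523. -218.    4.]
(299, 209) [ 523. -211.    6.]
(299, 210) [ 524. -204.    7.]
(299, 211) [ 524. -201.    7.]
(300, 202) [ 521. -184.   48.]
(300, 203) [ 521. -183.   45.]
(300, 204) [ 521. -186.   40.]
(300, 205) [ 521. -184.   38.]
(300, 206) [ 521. -184.   35.]
(300, 207) [ 521. -183.   32.]
(300, 208) [ 521. -185.   28.]
(300, 209) [ 521. -211.    6.]
(300, 210) [ 521. -205.    6.]
(300, 211) [ 521. -205.    4.]
(301, 202) [ 518. -183.   48.]
(301, 203) [ 518. -184.   44.]
(301, 204) [ 518. -183.   42.]
(301, 205) [ 518. -182.   40.]
(301, 206) [ 518. -184.   35.]
(301, 207) [ 518. -188.   29.]
(301, 208) [ 519. -183.   29.]
(301, 209) [ 518. -209.    7.]
(301, 210) [ 518. -206.    6.]
(301, 211) [ 518. -202.    6.]
(317, 202) [ 476. -195.   38.]
(317, 203) [ 476. -194.   36.]
(317, 204) [ 475. -197.   30.]
(317, 205) [ 475. -198.   26.]
(317, 206) [ 476. -194.   26.]
(317, 207) [ 474. -219.    5.]
(317, 208) [ 474. -218.    2.]
(317, 209) [ 474. -214.    2.]
(317, 210) [ 474. -210.    1.]
(317, 211) [ 475. -207.   -1.]
(316, 202) [ 478. -196.   37.]
(316, 203) [ 478. -196.   34.]
(316, 204) [ 478. -196.   31.]
(316, 205) [ 478. -196.   27.]
(316, 206) [ 478. -196.   25.]
(316, 207) [ 477. -220.    4.]
(316, 208) [ 477. -214.    5.]
(316, 209) [ 477. -216.    0.]
(316, 210) [ 477. -211.    0.]
(316, 211) [ 477. -210.   -2.]
```

View pics/s4y.png

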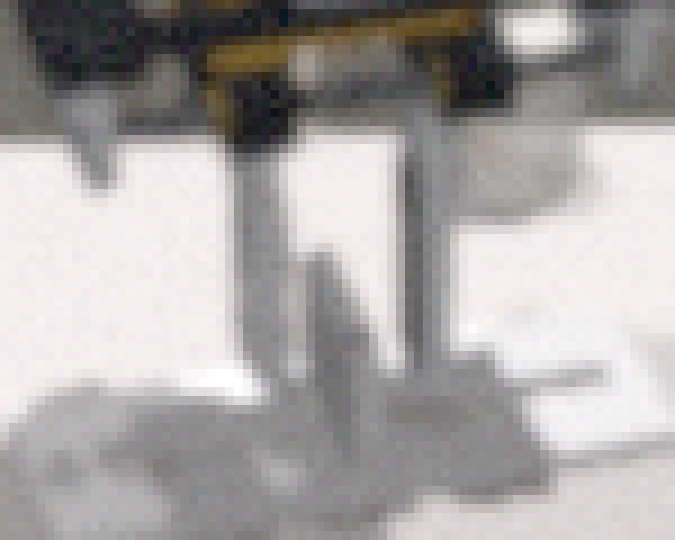

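Emit:
{"api": "apply_moves", "payload": {"moves": [{"travel": [0.0005,0,-0.005],"turn": 0},{"travel": [0.0005,0,-0.005],"turn": 0},{"travel": [0.0005,0,-0.005],"turn": 0},{"travel": [0.0005,0,-0.005],"turn": 0},{"travel": [0.0005,0,-0.005],"turn": 0},{"travel": [0.0005,0,-0.005],"turn": 0},{"travel": [0.0005,0,-0.005],"turn": 0}], "fingers": 1, "newtons": 30}}

```text
time: 4.35
tcp_pos: [500.8, -198.2, 1.0]
tcp_rot: [0.703, -0.702, -0.08, 0.082]
ft_force: [-0.1, 0.8, 1.2]
opening: 0.101
```

Emit:
{"api": "apply_moves", "payload": {"moves": [{"travel": [0,0,0.01],"turn": 0},{"travel": [0,0,0.03],"turn": 0},{"travel": [0,0,0.06],"turn": 0},{"travel": [0,0,0.09],"turn": 0},{"travel": [0,0,0.115],"turn": 0},{"travel": [-0.03,0.03,0.115],"turn": 0},{"travel": [-0.05,0.07,0.115],"turn": -3},{"travel": [-0.05,0.11,0.115],"turn": -8},{"travel": [-0.05,0.15,0.115],"turn": -13},{"travel": [-0.05,0.19,0.115],"turn": -18},{"travel": [-0.05,0.23,0.115],"turn": -23},{"travel": [-0.05,0.27,0.115],"turn": -25.7},{"travel": [-0.05,0.31,0.115],"turn": -25.7},{"travel": [-0.05,0.34,0.115],"turn": -25.7},{"travel": [-0.035,0.357,0.115],"turn": -25.7},{"travel": [-0.0185,0.357,0.115],"turn": -25.7},{"travel": [-0.0185,0.357,0.115],"turn": -25.7},{"travel": [-0.0185,0.357,0.115],"turn": -25.7}]}}

```text
time: 6.15
tcp_pos: [481.8, 158.2, 116.0]
tcp_rot: [0.703, -0.703, 0.079, -0.077]
ft_force: [-0.7, -0.3, -4.8]
opening: 0.105
```

```bash
python3 - <<'E'
from h import *
p,d=snap("side","s5"); s=robot.observe(); print(s['time'],s['tcp_pos'],s['opening'],s['ft_force'])
cv2.imwrite("pics/s5z.png",cv2.resize(p[200:360,210:410,::-1],None,fx=4,fy=3.75))
p,d=snap("top","t5");cv2.imwrite("pics/t5z.png",cv2.resize(p[160:310,220:360,::-1],None,fx=4,fy=4))
E
```

```text
6.2 [481.58988008 158.31866964 116.03351196] 0.10735904976802166 [-0.87705932  0.09046015 -5.00215961]
```

View pics/s5z.png

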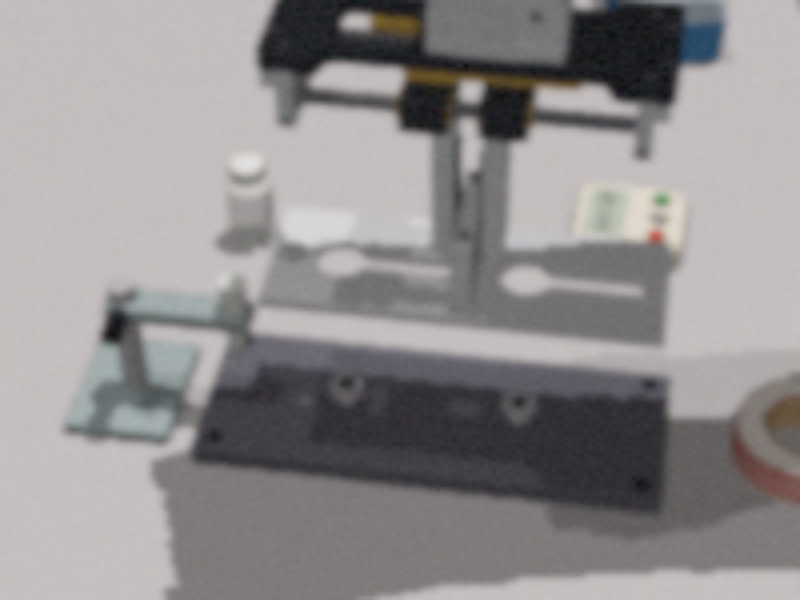

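View pics/t5z.png

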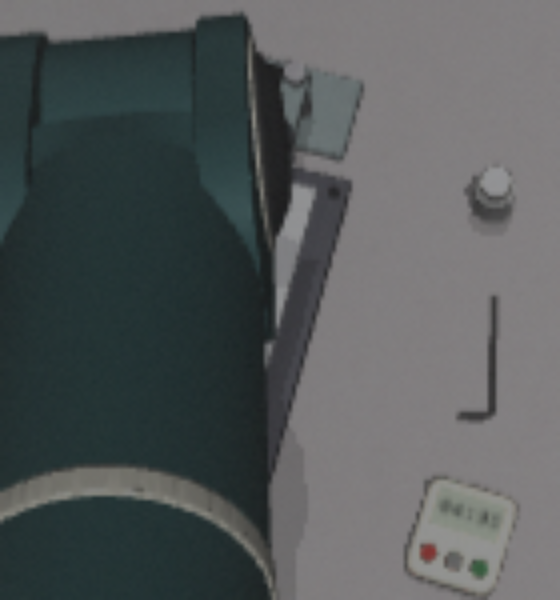

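```bash
python3 - <<'E'
from h import *
cz=lambda pts:[((a+.5)/4-.5+210,(b+.5)/3.75-.5+200) for a,b in pts]
for z in (115,121):
    C=onz("side",cz([(287,208),(260,303),(665,343),(672,248),(342,262),(527,279)]),z); print(z,np.round(C,1),C[:4].mean(0))
    for a,b in((1,2),(0,3),(4,5)): print(np.degrees(np.arctan2(*(C[a]-C[b])[[1,0]])),np.linalg.norm(C[a]-C[b]))
d=np.load("pics/s5.npy")
for px in [(284,283-30),(300,277),(290,255),(365,270),(350,265),(352,282)]:
    px=(px[0],int(px[1]))
    o,r=ray("side",[px]); print(px,np.round(o+r[0]*d[px[1],px[0]],0))
u=np.array([np.cos(np.radians(-12.55)),np.sin(np.radians(-12.55))]); b=np.array([482,159.])
print("expected holes",b-28*u,b+62*u)
E
```

```text
115 [[568.   96.8 115. ]
 [581.2 168.2 115. ]
 [394.1 208.5 115. ]
 [379.  140.8 115. ]
 [541.5 140.7 115. ]
 [452.9 159.3 115. ]] [480.55749878 153.56435048 115.        ]
-12.17013453048315 191.4753354920635
-13.120696933821362 194.0516383802368
-11.824536058571159 90.54776749610404
121 [[567.7 103.5 121. ]
 [580.9 174.2 121. ]
 [395.6 214.2 121. ]
 [380.6 147.1 121. ]
 [541.6 147.  121. ]
 [453.8 165.4 121. ]] [481.18903244 159.74498643 121.        ]
-12.170134530483152 189.5590550818317
-13.120696933821376 192.10957439457616
-11.824536058571205 89.64156768401287
(284, 253) [566. -39.   1.]
(300, 277) [533. 167. 120.]
(290, 255) [552. -30.   2.]
(365, 270) [407. 155. 119.]
(350, 265) [434. 142. 121.]
(352, 282) [436. 187. 120.]
expected holes [454.66901083 165.08416229] [542.51861888 145.52792635]
```

Emit:
{"api": "apply_moves", "payload": {"moves": [{"travel": [0.0007,-0.0003,-0.03],"turn": 0},{"travel": [0.0007,-0.0003,-0.06],"turn": 0},{"travel": [0.0007,-0.0003,-0.078],"turn": 0},{"travel": [0.0007,-0.0003,-0.082],"turn": 0},{"travel": [0.0007,-0.0003,-0.082],"turn": 0}]}}

```text
time: 6.75
tcp_pos: [482.0, 157.8, 34.2]
tcp_rot: [0.703, -0.703, 0.079, -0.077]
ft_force: [-0.4, 0.7, -3.6]
opening: 0.106
```

```bash
python3 - <<'E'
from h import *
p,d=snap("side","s6"); s=robot.observe(); print(s['time'],s['tcp_pos'],s['opening'],s['ft_force'])
cv2.imwrite("pics/s6z.png",cv2.resize(p[250:350,240:390,::-1],None,fx=5,fy=5,interpolation=cv2.INTER_CUBIC))
E
```

```text
6.8 [482.45891751 158.04422741  34.83864058] 0.10660035482844765 [ 0.64767324 -0.07095581 -4.75590913]
```

View pics/s6z.png

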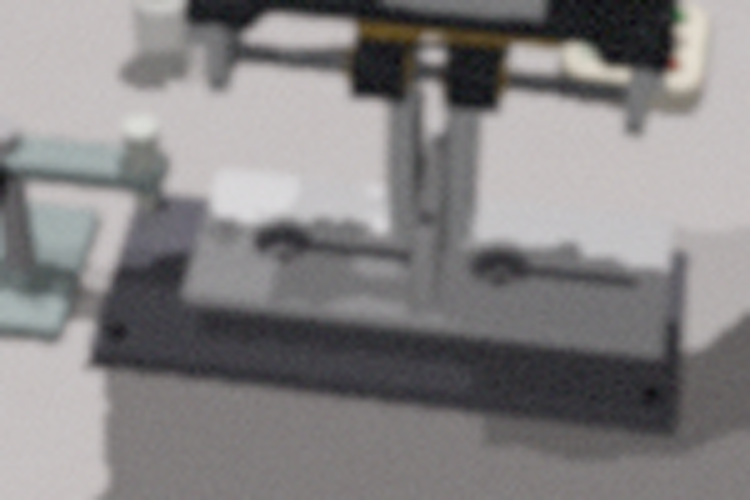

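```bash
python3 - <<'E'
from h import *
q=lambda P:(proj("side",P)-[240,250]+.5)*5-.5
print("pred hole tops",q([[542.65,145.65,40],[454.75,165.2,40]]))
print("pred screw heads",q([[542.65,145.65,28],[454.75,165.2,28]]), "1mm x,y:",q([[543.65,145.65,40]])-q([[542.65,145.65,40]]),q([[542.65,146.65,40]])-q([[542.65,145.65,40]]))
p=cv2.imread("pics/s6.png"); z=cv2.resize(p[287:310,285:350],None,fx=11,fy=11,interpolation=cv2.INTER_CUBIC); cv2.imwrite("pics/s6q.png",cv2.convertScaleAbs(z,alpha=1.8))
q2=lambda P:(proj("side",P)-[285,287]+.5)*11-.5
a=np.linspace(0,2*np.pi,40)
for c in ([542.65,145.65],[454.75,165.2]):
    for r,zz,col in((12.5,40,(0,255,0)),(9,28,(0,0,255))):
        pts=q2(np.c_[c[0]+r*np.cos(a),c[1]+r*np.sin(a),0*a+zz]); cv2.polylines(z,[pts.astype(np.int32)],True,col,1)
cv2.imwrite("pics/s6r.png",np.vstack([cv2.imread("pics/s6q.png"),z]))
E
```

```text
pred hole tops [[280.53118546 240.68264917]
 [498.94138519 265.53051462]]
pred screw heads [[281.3426389  260.56258749]
 [497.91160697 285.4093837 ]] 1mm x,y: [[-2.44157104  0.12095575]] [[0.07754813 1.80295671]]
```

View pics/s6r.png

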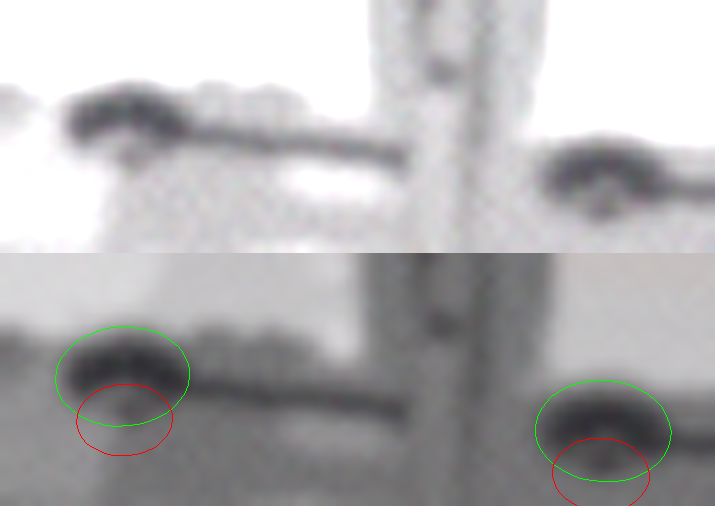

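Emit:
{"api": "apply_moves", "payload": {"moves": [{"travel": [0.0005,0,-0.005],"turn": 0},{"travel": [0.0005,0,-0.009],"turn": 0},{"travel": [0.0005,0,-0.012],"turn": 0},{"travel": [0.0005,0,-0.014],"turn": 0},{"travel": [0.0005,0,-0.014],"turn": 0}]}}

```text
time: 7.3
tcp_pos: [482.8, 158.0, 20.6]
tcp_rot: [0.703, -0.702, 0.078, -0.077]
ft_force: [0.3, -0.3, -5.6]
opening: 0.1
```

Emit:
{"api": "apply_moves", "payload": {"moves": [{"travel": [0,0,-0.002],"turn": 0},{"travel": [0,0,-0.004],"turn": 0},{"travel": [0,0,-0.005],"turn": 0},{"travel": [0,0,-0.0055],"turn": 0},{"travel": [0,0,-0.0055],"turn": 0}]}}

```text
time: 7.8
tcp_pos: [482.7, 158.0, 15.2]
tcp_rot: [0.703, -0.702, 0.079, -0.077]
ft_force: [-2.8, -0.4, 0.0]
opening: 0.102
```

```bash
python3 - <<'E'
from h import *
p,d=snap("side","s7"); s=robot.observe(); print(s['time'],s['tcp_pos'],s['opening'],s['ft_force'],s['moment'])
cv2.imwrite("pics/s7z.png",cv2.resize(p[250:350,240:390,::-1],None,fx=5,fy=5,interpolation=cv2.INTER_CUBIC))
E
```

```text
7.85 [482.77333757 157.96159463  15.23285811] 0.10590718864226974 [-3.14810641  0.11588323 -0.17810997] [-0.17957227  0.57720593  0.01689142]
```

View pics/s7z.png

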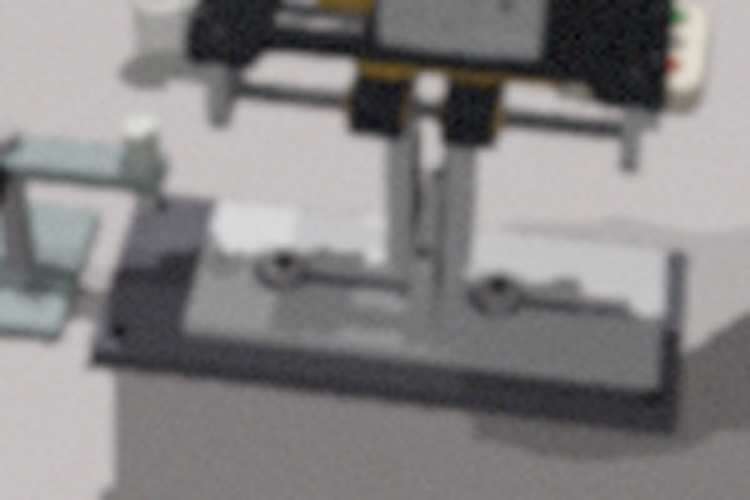

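The plate lies flat with both screw heads in the round ends at about (283,268) and (498,295), and its weight is off the gripper. Now I let go of it.

Emit:
{"api": "apply_moves", "payload": {"moves": [{"travel": [0,0,0],"turn": 0},{"travel": [0,0,0],"turn": 0},{"travel": [0,0,0],"turn": 0},{"travel": [0,0,0],"turn": 0},{"travel": [0,0,0],"turn": 0},{"travel": [0,0,0],"turn": 0}], "fingers": 0.72}}

```text
time: 8.45
tcp_pos: [482.8, 158.0, 15.2]
tcp_rot: [0.703, -0.702, 0.079, -0.077]
ft_force: [0.4, 0.3, -0.5]
opening: 0.282
```

```bash
python3 - <<'E'
from h import *
p,d=snap("side","s8"); s=robot.observe(); print(s['time'],s['tcp_pos'],s['opening'],s['ft_force'],s['moment'])
z=cv2.resize(p[250:350,240:390,::-1],None,fx=5,fy=5,interpolation=cv2.INTER_CUBIC);cv2.imwrite("pics/s8z.png",z)
t,_=snap("top","t8"); cv2.imwrite("pics/t8z.png",cv2.resize(t[160:310,220:360,::-1],None,fx=4,fy=4))
E
```

```text
8.5 [482.78481502 157.95561467  15.22189658] 0.27837099734819887 [ 0.13175256  0.75931208 -0.53926918] [-0.04730082  0.08624936 -0.02783999]
```

View pics/s8z.png

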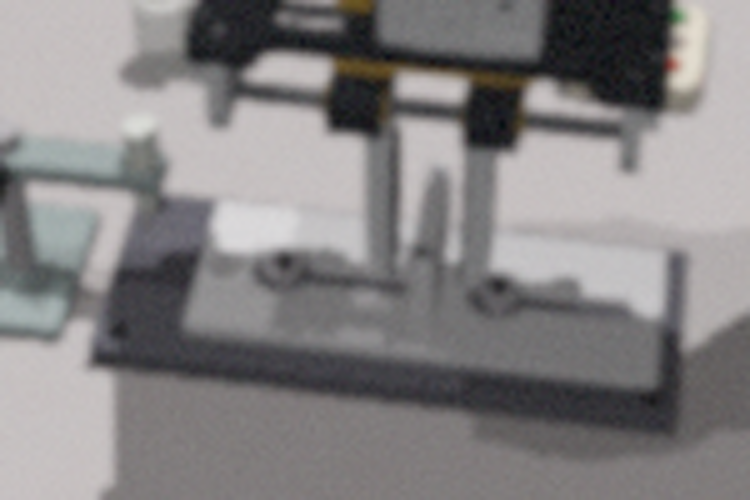

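View pics/t8z.png

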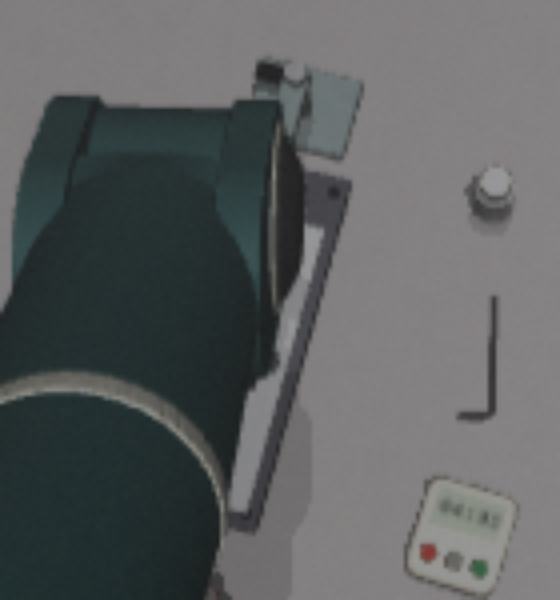

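Released; the plate lies flat. Pushing brings the gripper body over the needle barrel (98 mm high), so I'm checking how low the body hangs first.

```bash
python3 - <<'E'
from h import *
d=np.load("pics/s8.npy")
for px in [(283,262),(283,268),(283,272),(284,273),(284,275),(365,276),(366,280),(366,282),(313,270),(313,274),(268,275),(268,278),(300,268)]:
    o,r=ray("side",[px]); print(px,np.round(o+r[0]*d[px[1],px[0]],0))
u=np.array([np.cos(np.radians(-12.55)),np.sin(np.radians(-12.55)),0])
W=[]
for y in range(250,300):
    for x in range(275,375):
        o,r=ray("side",[(x,y)]); p=o+r[0]*d[y,x]
        if p[2]>75 and d[y,x]>0: W.append([(p-[482,159,0])@u,p[2]])
W=np.array(W)
for a in range(-110,120,10):
    m=(W[:,0]>=a)&(W[:,0]<a+10)
    if m.any(): print(a,W[m,1].min().round(0),m.sum())
E
```

```text
(283, 262) [563. 173. 166.]
(283, 268) [564. 172. 150.]
(283, 272) [564. 172. 140.]
(284, 273) [563. 173. 138.]
(284, 275) [563. 171. 131.]
(365, 276) [417. 209. 156.]
(366, 280) [414. 207. 144.]
(366, 282) [414. 206. 137.]
(313, 270) [509. 183. 152.]
(313, 274) [509. 184. 143.]
(268, 275) [595. 135.  98.]
(268, 278) [596. 140.  95.]
(300, 268) [533. 173. 149.]Traceback (most recent call last):
  File "<stdin>", line 9, in <module>
  File "h.py", line 8, in ray
    k,D,T=K(n); u=cv2.undistortPoints(np.array(px,float).reshape(-1,1,2),k,D).reshape(-1,2)
          ~^^^
  File "h.py", line 4, in K
    c=robot.camera_info(n); f=240/np.tan(np.radians(c["fovy"])/2)
ValueError: time passes only in moves, steps and waits
```

The lowest hanging part is at about 131 mm, so it clears the 98 mm barrel by about 33 mm. I'll push to just short of the goal.

Emit:
{"api": "apply_moves", "payload": {"moves": [{"travel": [0.004,-0.0009,0],"turn": 0},{"travel": [0.0078,-0.0017,0],"turn": 0},{"travel": [0.0117,-0.0026,0],"turn": 0},{"travel": [0.0146,-0.0033,0],"turn": 0},{"travel": [0.0176,-0.0039,0],"turn": 0},{"travel": [0.0205,-0.0046,0],"turn": 0},{"travel": [0.0234,-0.0052,0],"turn": 0},{"travel": [0.0264,-0.0059,0],"turn": 0},{"travel": [0.0293,-0.0065,0],"turn": 0},{"travel": [0.0312,-0.0069,0],"turn": 0},{"travel": [0.0312,-0.0069,0],"turn": 0}]}}

```text
time: 9.65
tcp_pos: [513.8, 151.6, 15.0]
tcp_rot: [0.703, -0.702, 0.079, -0.076]
ft_force: [-2.8, 2.7, 0.2]
opening: 0.282
```

```bash
python3 - <<'E'
from h import *
p,d=snap("side","s9"); s=robot.observe(); print(s['time'],s['tcp_pos'],s['opening'],s['ft_force'],s['moment'])
z=cv2.resize(p[260:340,240:390,::-1],None,fx=5,fy=5,interpolation=cv2.INTER_CUBIC);cv2.imwrite("pics/s9z.png",z)
E
```

```text
9.7 [513.80601974 151.5234017   15.01417615] 0.2756203993141985 [-3.05383369  3.62514945 -0.30908002] [ 0.68359504  0.71770082 -0.06891772]
```

View pics/s9z.png

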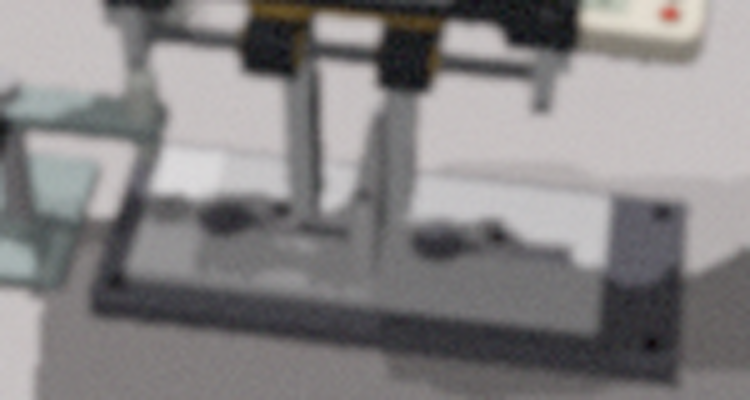

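The plate has slid about 24 mm, with the slots under the heads. I'll back off for an unobstructed look before the final push.

Emit:
{"api": "apply_moves", "payload": {"moves": [{"travel": [-0.006,0.0013,0],"turn": 0},{"travel": [-0.007,0.0015,0],"turn": 0},{"travel": [-0.007,0.0015,0.03],"turn": 0},{"travel": [-0.007,0.0015,0.07],"turn": 0},{"travel": [-0.007,0.0015,0.11],"turn": 0},{"travel": [-0.007,0.0015,0.13],"turn": 0},{"travel": [-0.04,0.05,0.14],"turn": 0},{"travel": [-0.28,0.4,0.14],"turn": 0},{"travel": [-0.28,0.4,0.14],"turn": 0},{"travel": [-0.28,0.4,0.14],"turn": 0},{"travel": [-0.28,0.4,0.14],"turn": 0},{"travel": [-0.28,0.4,0.14],"turn": 0},{"travel": [-0.28,0.4,0.14],"turn": 0},{"travel": [-0.28,0.4,0.14],"turn": 0},{"travel": [-0.28,0.4,0.14],"turn": 0},{"travel": [-0.28,0.4,0.14],"turn": 0},{"travel": [-0.28,0.4,0.14],"turn": 0}]}}

```text
time: 11.4
tcp_pos: [229.8, 554.9, 154.4]
tcp_rot: [0.704, -0.702, 0.077, -0.074]
ft_force: [0.6, -1.1, 0.1]
opening: 0.279
```

```bash
python3 - <<'E'
from h import *
a=[robot.read_camera("side")[0].astype(float) for _ in range(4)]; b=[robot.read_camera("top")[0].astype(float) for _ in range(4)]
s=robot.observe(); print(s['time'],s['tcp_pos'])
p=np.mean(a,0).round().astype(np.uint8)[:,:,::-1]; t=np.mean(b,0).round().astype(np.uint8)[:,:,::-1]
cv2.imwrite("pics/s10.png",p);cv2.imwrite("pics/t10.png",t)
cv2.imwrite("pics/s10z.png",cv2.resize(p[265:325,225:325],None,fx=8,fy=8,interpolation=cv2.INTER_CUBIC))
z=cv2.resize(t[170:300,240:320],None,fx=4.5,fy=4.5,interpolation=cv2.INTER_CUBIC); y=cv2.resize(t[180:225,268:313],None,fx=9,fy=9,interpolation=cv2.INTER_CUBIC)
y=cv2.copyMakeBorder(y,0,z.shape[0]-y.shape[0],0,0,cv2.BORDER_CONSTANT)
cv2.imwrite("pics/t10z.png",cv2.convertScaleAbs(np.hstack([z,y]),alpha=1.5))
E
```

```text
11.8 [234.48077086 551.02351776 155.2553681 ]
```

View pics/s10z.png

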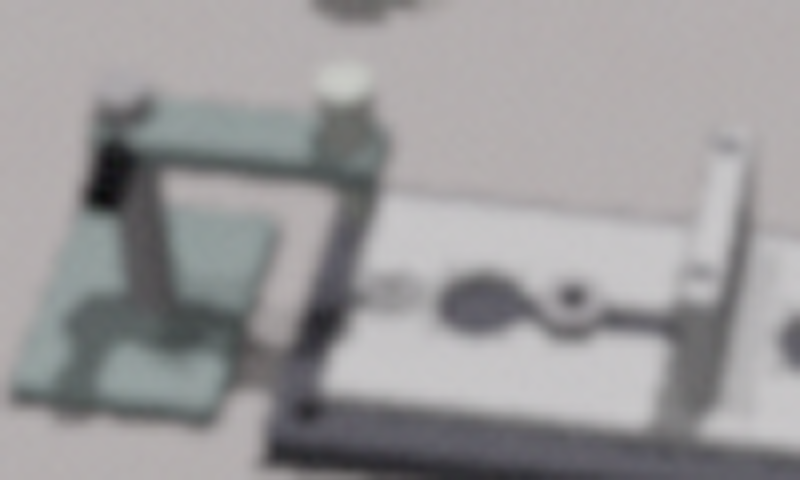

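View pics/t10z.png

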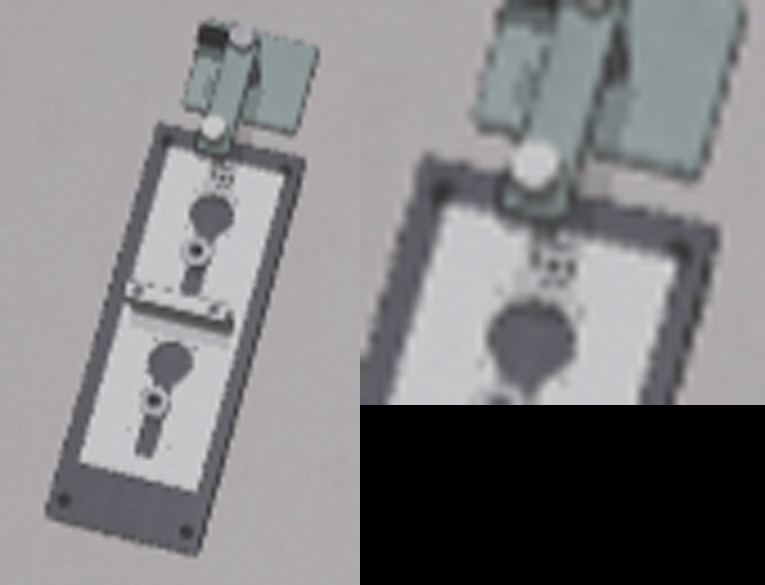

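```bash
python3 - <<'E'
from h import *
K_={n:K(n) for n in("side","top")}
import h; h.K=lambda n:K_[n]
cs=lambda a,b:((a+.5)/8-.5+225,(b+.5)/8-.5+265)
ct=lambda a,b:((a-360+.5)/9-.5+268,(b+.5)/9-.5+180)
u=np.array([np.cos(np.radians(-12.55)),np.sin(np.radians(-12.55))]);v=np.array([-u[1],u[0]]);b=np.array([482,159.])
B=lambda P:np.round([(P[0,:2]-b)@u,(P[0,:2]-b)@v],1)
# refined barrel top by bright mask
for n,f,(x0,y0,x1,y1) in(("side","pics/s10.png",(260,268,278,282)),("top","pics/t10.png",(280,192,296,204))):
    im=cv2.imread(f)[y0:y1,x0:x1]; g=cv2.cvtColor(cv2.resize(im,None,fx=10,fy=10,interpolation=cv2.INTER_CUBIC),cv2.COLOR_BGR2GRAY)
    th=210 if n=="side" else 128
    m=(g>th).astype(np.uint8); k=max(cv2.findContours(m,0,1)[0],key=cv2.contourArea); (cx,cy),ax,_=cv2.fitEllipse(k)
    px=((cx+.5)/10-.5+x0,(cy+.5)/10-.5+y0); print(n,g.max(),np.round(px,2),np.round(ax,0),"barrel top",B(onz(n,[px],98)))
print("side ring",B(onz("side",[cs(392,292)],20)),"barrel hand",B(onz("side",[cs(345,81)],98)))
print("top ring",B(onz("top",[ct(555,264)],20)),"barrel hand",B(onz("top",[ct(536,165)],98)))
print("needle tip px predicted side (base 117)",(proj("side",[*(b+117*u),34])-[225,265])*8,(proj("side",[*(b+117*u),48])-[225,265])*8)
d=np.round
# plate front/rear edge & screws from top
cz=lambda a,bb:((a+.5)/4.5-.5+240,(bb+.5)/4.5-.5+170)
for nm,q,z in(("screwF",(196,251),28),("screwR",(153,401),28),("holeF",(211,214),20),("holeR",(170,361),20),("frontL",(172,147),20),("frontR",(286,176),20),("rearL",(79,463),20),("rearR",(199,492),20)):
    print(nm,B(onz("top",[cz(*q)],z)))
g=cv2.imread("pics/s10.png"); cv2.imwrite("pics/s10n.png",cv2.resize(g[270:310,255:295],None,fx=15,fy=15,interpolation=cv2.INTER_NEAREST))
E
```

```text
Traceback (most recent call last):
ValueError: max() iterable argument is empty
```

```bash
cat > m.py <<'E'
import sys
from h import *
import h
K_={n:K(n) for n in("side","top")}; h.K=lambda n:K_[n]
u=np.array([np.cos(np.radians(-12.55)),np.sin(np.radians(-12.55))]);v=np.array([-u[1],u[0]]);b=np.array([482,159.])
B=lambda P:np.round([(P[0,:2]-b)@u,(P[0,:2]-b)@v],1)
E
python3 - <<'E'
from m import *
cs=lambda a,b:((a+.5)/8-.5+225,(b+.5)/8-.5+265)
ct=lambda a,b:((a-360+.5)/9-.5+268,(b+.5)/9-.5+180)
for n,f,(x0,y0,x1,y1) in(("side","pics/s10.png",(260,268,278,282)),("top","pics/t10.png",(280,192,296,203))):
    im=cv2.imread(f)[y0:y1,x0:x1]; g=cv2.cvtColor(cv2.resize(im,None,fx=10,fy=10,interpolation=cv2.INTER_CUBIC),cv2.COLOR_BGR2GRAY)
    th=(int(g.max())+int(np.median(g)))/2
    m=(g>th).astype(np.uint8); k=max(cv2.findContours(m,cv2.RETR_EXTERNAL,cv2.CHAIN_APPROX_NONE)[0],key=cv2.contourArea); (cx,cy),ax,_=cv2.fitEllipse(k)
    px=((cx+.5)/10-.5+x0,(cy+.5)/10-.5+y0); print(n,g.max(),np.round(px,2),np.round(ax,0),"barrel top",B(onz(n,[px],98)))
print("side ring",B(onz("side",[cs(392,292)],20)),"barrel hand",B(onz("side",[cs(345,81)],98)))
print("top ring",B(onz("top",[ct(555,264)],20)),"barrel hand",B(onz("top",[ct(536,165)],98)))
print("needle px predicted side (base 117)",(proj("side",[*(b+117*u),34])-[255,270]+.5)*15,(proj("side",[*(b+117*u),48])-[255,270]+.5)*15)
cz=lambda a,bb:((a+.5)/4.5-.5+240,(bb+.5)/4.5-.5+170)
for nm,q,z in(("screwF",(196,251),28),("screwR",(153,401),28),("holeF",(211,214),20),("holeR",(170,361),20),("frontL",(172,147),20),("frontR",(286,176),20),("rearL",(79,463),20),("rearR",(199,492),20)):
    print(nm,B(onz("top",[cz(*q)],z)))
g=cv2.imread("pics/s10.png"); cv2.imwrite("pics/s10n.png",cv2.resize(g[270:310,255:295],None,fx=15,fy=15,interpolation=cv2.INTER_NEAREST))
E
```

```text
side 202 [267.43 274.32] [35. 59.] barrel top [117.5  -0.4]
top 138 [285.77 197.45] [44. 89.] barrel top [117.2   2.8]
side ring [110.1  -1.7] barrel hand [116.7   0.5]
top ring [110.5  -2.3] barrel hand [116.9  -0.7]
needle px predicted side (base 117) [[228.46461529 407.97214395]] [[221.76468497 337.71431555]]
screwF [61.9  0.2]
screwR [-28.4   0.6]
holeF [87.1 -1.3]
holeR [-2.5 -1.5]
frontL [120.4  31.4]
frontR [120.  -37.6]
rearL [-71.9  32.7]
rearR [-71.1 -37.5]
```

View pics/s10n.png

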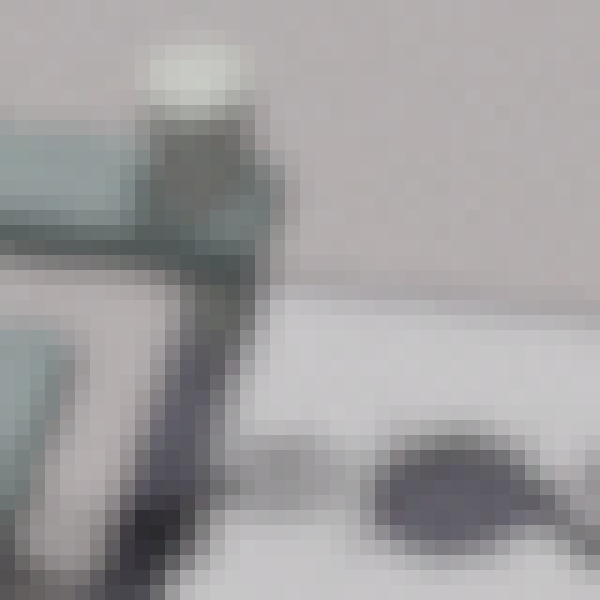

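Both cameras give the ring at base x ≈ 110.3 and the needle at ≈ 117.0, so 6.5–7 mm remains. The plate also sits about 1.5–2 mm off-centre sideways, against the slot play. I'll nudge the end of the rib sideways with closed fingers, then make the last push.

Emit:
{"api": "apply_moves", "payload": {"moves": [{"travel": [0.05,-0.08,0],"turn": 0},{"travel": [0.262,-0.4403,0],"turn": 0},{"travel": [0.262,-0.4403,0],"turn": 0},{"travel": [0.262,-0.4403,0],"turn": 0},{"travel": [0.262,-0.4403,0],"turn": 0},{"travel": [0.262,-0.4403,0],"turn": 0},{"travel": [0.262,-0.4403,0],"turn": 0},{"travel": [0.262,-0.4403,0],"turn": 0},{"travel": [0.262,-0.4403,0],"turn": 0},{"travel": [0.262,-0.4403,0],"turn": 0},{"travel": [0.262,-0.4403,0],"turn": 0},{"travel": [0.262,-0.4403,0],"turn": 0},{"travel": [0.262,-0.4403,0],"turn": 0},{"travel": [0.262,-0.4403,0],"turn": 0}], "fingers": 1, "newtons": 10}}

```text
time: 13.2
tcp_pos: [495.9, 111.9, 155.2]
tcp_rot: [0.704, -0.702, 0.079, -0.076]
ft_force: [-0.4, -0.2, 0.2]
opening: 0.006
```

Emit:
{"api": "apply_moves", "payload": {"moves": [{"travel": [0.0006,-0.0012,-0.04],"turn": 0},{"travel": [0.0006,-0.0012,-0.08],"turn": 0},{"travel": [0.0006,-0.0012,-0.11],"turn": 0},{"travel": [0.0006,-0.0012,-0.13],"turn": 0},{"travel": [0.0006,-0.0012,-0.1385],"turn": 0},{"travel": [0.0006,-0.0012,-0.1385],"turn": 0},{"travel": [0.0006,-0.0012,-0.1385],"turn": 0}]}}

```text
time: 13.9
tcp_pos: [496.9, 111.2, 17.6]
tcp_rot: [0.704, -0.702, 0.078, -0.076]
ft_force: [0.4, -0.3, 0.8]
opening: 0.003
```

```bash
python3 - <<'E'
from m import *
p,d=snap("side","s11"); s=robot.observe(); print(s['time'],s['tcp_pos'],B(s['tcp_pos'][None]),s['ft_force'])
z=cv2.resize(p[255:335,240:390,::-1],None,fx=5,fy=5,interpolation=cv2.INTER_CUBIC);cv2.imwrite("pics/s11z.png",z)
E
```

```text
13.95 [497.1138457  111.17126535  17.78575585] [ 25.1 -43.4] [ 0.24660434 -0.34332925 -0.5414629 ]
```

View pics/s11z.png

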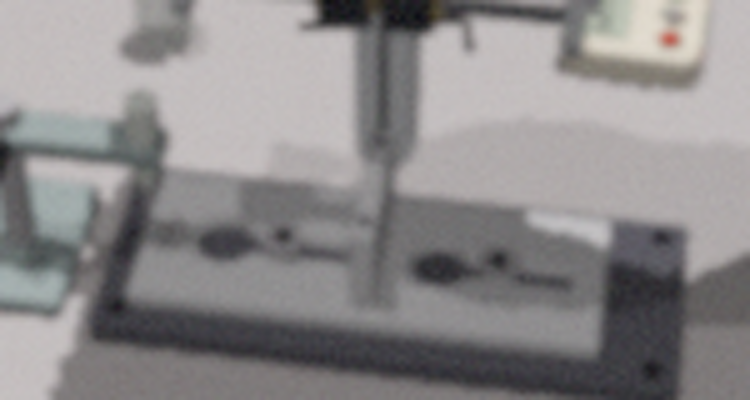

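Emit:
{"api": "apply_moves", "payload": {"moves": [{"travel": [0.0002,0.001,0],"turn": 0},{"travel": [0.0004,0.002,0],"turn": 0},{"travel": [0.0006,0.0029,0],"turn": 0},{"travel": [0.0006,0.0029,0],"turn": 0}]}}

```text
time: 14.35
tcp_pos: [497.9, 114.3, 18.0]
tcp_rot: [0.704, -0.702, 0.078, -0.077]
ft_force: [-0.7, -0.2, 0.7]
opening: 0.008
```

Emit:
{"api": "apply_moves", "payload": {"moves": [{"travel": [0,0.0005,0],"turn": 0},{"travel": [0,0.001,0],"turn": 0},{"travel": [0,0.001,0],"turn": 0}]}}

```text
time: 14.65
tcp_pos: [497.8, 114.9, 18.0]
tcp_rot: [0.704, -0.702, 0.078, -0.077]
ft_force: [-1.4, -3.5, 2.1]
opening: 0.007
```

Emit:
{"api": "apply_moves", "payload": {"moves": [{"travel": [0.0002,0.0005,0],"turn": 0},{"travel": [0.0003,0.001,0],"turn": 0},{"travel": [0.0003,0.0014,0],"turn": 0},{"travel": [0.0003,0.0014,0],"turn": 0}]}}

```text
time: 15.05
tcp_pos: [498.1, 116.2, 18.0]
tcp_rot: [0.704, -0.702, 0.078, -0.077]
ft_force: [-1.1, -3.7, 1.3]
opening: 0.006
```

```bash
python3 - <<'E'
from m import *
a=[robot.read_camera("side")[0].astype(float) for _ in range(2)]; s=robot.observe(); print(s['time'],s['tcp_pos'],B(s['tcp_pos'][None]),s['ft_force'])
p=np.mean(a,0).astype(np.uint8)
cv2.imwrite("pics/s12.png",p[:,:,::-1])
z=cv2.resize(cv2.convertScaleAbs(p[285:325,255:365,::-1],alpha=1.5),None,fx=7,fy=7,interpolation=cv2.INTER_CUBIC)
s10=cv2.imread("pics/s10.png")[285:325,255:365]
cv2.imwrite("pics/s12z.png",np.vstack([z,cv2.resize(s10,None,fx=7,fy=7,interpolation=cv2.INTER_CUBIC)]))
E
```

```text
15.15 [498.12506444 116.27788189  17.95547595] [ 25.  -38.2] [-0.58358532 -4.00871629  2.54128533]
```

View pics/s12z.png

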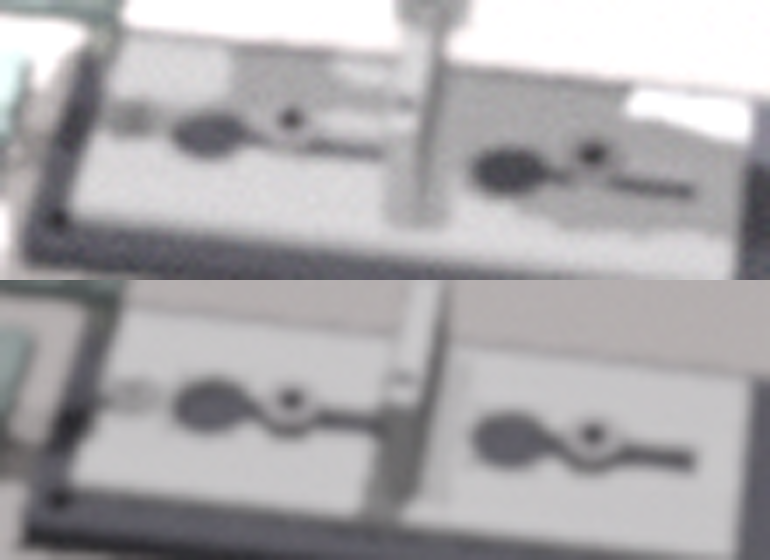

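```bash
python3 - <<'E'
from m import *
# near long edge of plate in side view: bright->dark transition along columns
for f in ("s10","s12"):
    g=cv2.cvtColor(cv2.imread(f"pics/{f}.png"),cv2.COLOR_BGR2GRAY).astype(float)
    L=[]
    for x in (275,285,295,300,325,335,345):
        y0=int(318+(x-275)*0.115)-14
        col=g[y0:y0+24,x]; i=np.argmin(np.diff(col)[2:])+2
        w=-np.diff(col)[i-1:i+2]; sub=(w*np.arange(i-1,i+2)).sum()/w.sum()+.5
        L.append(B(onz("side",[(x,y0+sub)],20)))
    print(f,[l.tolist() for l in L])
E
```

```text
s10 [[98.6, 35.6], [78.0, 35.3], [57.5, 35.2], [47.2, 35.6], [-3.7, 35.7], [-23.8, 35.4], [-43.8, 35.0]]
s12 [[97.5, 40.6], [77.4, 38.5], [56.5, 40.1], [46.5, 39.1], [-4.1, 39.0], [-24.4, 40.6], [-44.1, 38.0]]
```

Lighting spoils this comparison, so I'm backing off for a clean look.

Emit:
{"api": "apply_moves", "payload": {"moves": [{"travel": [-0.001,-0.005,0],"turn": 0},{"travel": [-0.001,-0.006,0.02],"turn": 0},{"travel": [-0.001,-0.006,0.06],"turn": 0},{"travel": [-0.001,-0.006,0.1],"turn": 0},{"travel": [-0.001,-0.006,0.137],"turn": 0},{"travel": [-0.265,0.435,0.137],"turn": 0},{"travel": [-0.265,0.435,0.137],"turn": 0},{"travel": [-0.265,0.435,0.137],"turn": 0},{"travel": [-0.265,0.435,0.137],"turn": 0},{"travel": [-0.265,0.435,0.137],"turn": 0},{"travel": [-0.265,0.435,0.137],"turn": 0},{"travel": [-0.265,0.435,0.137],"turn": 0},{"travel": [-0.265,0.435,0.137],"turn": 0},{"travel": [-0.265,0.435,0.137],"turn": 0},{"travel": [-0.265,0.435,0.137],"turn": 0},{"travel": [-0.265,0.435,0.137],"turn": 0},{"travel": [-0.265,0.435,0.137],"turn": 0}], "fingers": 0.72}}

```text
time: 16.85
tcp_pos: [231.2, 552.7, 154.4]
tcp_rot: [0.704, -0.702, 0.077, -0.075]
ft_force: [0.3, 0.0, -0.5]
opening: 0.278
```

```bash
cat > look.py <<'E'
import sys
from m import *
tag=sys.argv[1]
if len(sys.argv)<3:
    a=[robot.read_camera("side")[0].astype(float) for _ in range(4)]; b_=[robot.read_camera("top")[0].astype(float) for _ in range(4)]
    s=robot.observe(); print(s['time'],s['tcp_pos'].round(1))
    cv2.imwrite(f"pics/s{tag}.png",np.mean(a,0).round().astype(np.uint8)[:,:,::-1]);cv2.imwrite(f"pics/t{tag}.png",np.mean(b_,0).round().astype(np.uint8)[:,:,::-1])
# rectified bird's-eye views in the base frame (4 px/mm), x 40..130, y -40..40
for n,f in(("side","s"),("top","t")):
    im=cv2.imread(f"pics/{f}{tag}.png"); r=4
    for z in (20,28):
        X,Y=np.meshgrid(np.arange(-60,135,1/r),np.arange(40,-40,-1/r))
        P=np.c_[(b+X.reshape(-1,1)*u+Y.reshape(-1,1)*v),np.full(X.size,z)]
        q=proj(n,P).reshape(X.shape+(2,)).astype(np.float32)
        o=cv2.remap(im,q,None,cv2.INTER_CUBIC)
        cv2.imwrite(f"pics/{f}{tag}_r{z}.png",cv2.convertScaleAbs(o,alpha=1.3 if n=="top" else 1))
a=[cv2.imread(f"pics/{f}{tag}_r20.png") for f in "st"]; cv2.imwrite(f"pics/r{tag}.png",cv2.resize(np.vstack(a),(780,640))[20:620])
E
python3 look.py 13
```

```text
17.25 [233.8 550.7 155.2]
```

View pics/r13.png

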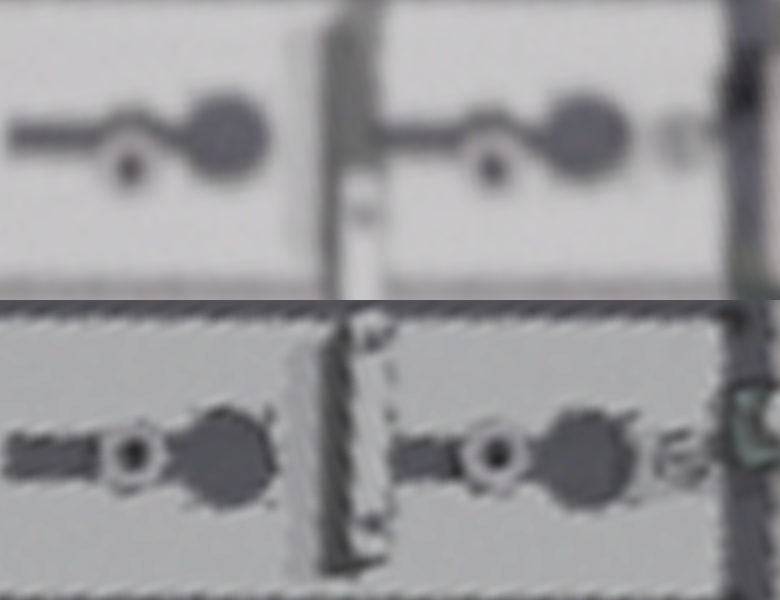

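In the rectified views the keyholes and ring lie on the centre line within about 0.5 mm in both cameras, and the ring is at x ≈ 110.6. The last push is therefore about 6.4 mm, which corresponds to a TCP of 39.1 along the base axis.

Emit:
{"api": "apply_moves", "payload": {"moves": [{"travel": [0.05,-0.07,0],"turn": 0},{"travel": [0.2736,-0.3971,0],"turn": 0},{"travel": [0.2736,-0.3971,0],"turn": 0},{"travel": [0.2736,-0.3971,0],"turn": 0},{"travel": [0.2736,-0.3971,0],"turn": 0},{"travel": [0.2736,-0.3971,0],"turn": 0},{"travel": [0.2736,-0.3971,0],"turn": 0},{"travel": [0.2736,-0.3971,0],"turn": 0},{"travel": [0.2736,-0.3971,0],"turn": 0},{"travel": [0.2736,-0.3971,0],"turn": 0},{"travel": [0.2736,-0.3971,0],"turn": 0},{"travel": [0.2736,-0.3971,0],"turn": 0},{"travel": [0.2736,-0.3971,0],"turn": 0},{"travel": [0.2736,-0.3971,0],"turn": 0}]}}

```text
time: 18.65
tcp_pos: [506.8, 154.8, 155.2]
tcp_rot: [0.704, -0.702, 0.078, -0.076]
ft_force: [-0.0, 0.5, -1.0]
opening: 0.278
```

Emit:
{"api": "apply_moves", "payload": {"moves": [{"travel": [0.0005,-0.0012,-0.04],"turn": 0},{"travel": [0.0005,-0.0012,-0.07],"turn": 0},{"travel": [0.0005,-0.0012,-0.1],"turn": 0},{"travel": [0.0005,-0.0012,-0.125],"turn": 0},{"travel": [0.0005,-0.0012,-0.139],"turn": 0},{"travel": [0.0005,-0.0012,-0.139],"turn": 0},{"travel": [0.0005,-0.0012,-0.139],"turn": 0}]}}

```text
time: 19.35
tcp_pos: [507.7, 153.9, 17.0]
tcp_rot: [0.704, -0.702, 0.078, -0.076]
ft_force: [-0.2, 0.2, 0.0]
opening: 0.28
```

```bash
python3 - <<'E'
from m import *
s=robot.observe(); print(s['time'],s['tcp_pos'],B(s['tcp_pos'][None]),s['ft_force'],s['opening'])
E
```

```text
19.35 [507.67232259 153.90641739  16.98416115] [26.2  0.6] [-0.20859322  0.22489964  0.02330245] 0.27998727043017163
```

Emit:
{"api": "apply_moves", "payload": {"moves": [{"travel": [0.003,-0.0007,0],"turn": 0},{"travel": [0.006,-0.0013,0],"turn": 0},{"travel": [0.008,-0.0018,0],"turn": 0},{"travel": [0.01,-0.0022,0],"turn": 0},{"travel": [0.0115,-0.0025,0],"turn": 0},{"travel": [0.0123,-0.0027,0],"turn": 0},{"travel": [0.0123,-0.0027,0],"turn": 0},{"travel": [0.0123,-0.0027,0],"turn": 0}]}}

```text
time: 20.15
tcp_pos: [519.7, 151.5, 17.4]
tcp_rot: [0.704, -0.701, 0.078, -0.076]
ft_force: [-4.1, 1.2, 3.7]
opening: 0.279
```

```bash
python3 - <<'E'
from m import *
s=robot.observe(); print(s['time'],s['tcp_pos'],B(s['tcp_pos'][None]),s['ft_force'],s['opening'])
E
```

```text
20.15 [519.70826113 151.48891816  17.36277258] [38.4  0.9] [-4.0657885   1.19213805  3.65230589] 0.27891158481813844
```

Emit:
{"api": "apply_moves", "payload": {"moves": [{"travel": [0.0004,-0.0001,0],"turn": 0},{"travel": [0.0009,-0.0002,0],"turn": 0},{"travel": [0.0009,-0.0002,0],"turn": 0}]}}

```text
time: 20.45
tcp_pos: [520.5, 151.4, 17.6]
tcp_rot: [0.705, -0.701, 0.078, -0.076]
ft_force: [-5.3, 0.3, 4.0]
opening: 0.281
```

```bash
python3 - <<'E'
from m import *
s=robot.observe(); print(s['time'],s['tcp_pos'],B(s['tcp_pos'][None]),s['ft_force'],s['opening'])
E
```

```text
20.45 [520.49456644 151.37966329  17.56098463] [39.2  0.9] [-5.29958838  0.29096427  3.95090515] 0.2813190128015318
```

Now I back off clear and look.

Emit:
{"api": "apply_moves", "payload": {"moves": [{"travel": [-0.006,0.0013,0],"turn": 0},{"travel": [-0.0078,0.0017,0],"turn": 0},{"travel": [-0.0078,0.0017,0.02],"turn": 0},{"travel": [-0.0078,0.0017,0.06],"turn": 0},{"travel": [-0.0078,0.0017,0.1],"turn": 0},{"travel": [-0.0078,0.0017,0.135],"turn": 0},{"travel": [-0.285,0.4,0.137],"turn": 0},{"travel": [-0.285,0.4,0.137],"turn": 0},{"travel": [-0.285,0.4,0.137],"turn": 0},{"travel": [-0.285,0.4,0.137],"turn": 0},{"travel": [-0.285,0.4,0.137],"turn": 0},{"travel": [-0.285,0.4,0.137],"turn": 0},{"travel": [-0.285,0.4,0.137],"turn": 0},{"travel": [-0.285,0.4,0.137],"turn": 0},{"travel": [-0.285,0.4,0.137],"turn": 0},{"travel": [-0.285,0.4,0.137],"turn": 0},{"travel": [-0.285,0.4,0.137],"turn": 0},{"travel": [-0.285,0.4,0.137],"turn": 0}]}}

```text
time: 22.25
tcp_pos: [235.2, 551.5, 154.3]
tcp_rot: [0.704, -0.701, 0.077, -0.076]
ft_force: [-0.2, -0.4, -0.5]
opening: 0.284
```

```bash
python3 look.py 14; python3 - <<'E'
from m import *
# views of barrel top plane z=98 and plate plane, near needle
rows=[]
for n,f in(("side","s14"),("top","t14")):
    im=cv2.imread(f"pics/{f}.png"); r=[]
    for z in(20,34,98):
        X,Y=np.meshgrid(np.arange(90,135,1/6),np.arange(22,-22,-1/6))
        P=np.c_[(b+X.reshape(-1,1)*u+Y.reshape(-1,1)*v),np.full(X.size,z)]
        o=cv2.convertScaleAbs(cv2.remap(im,proj(n,P).reshape(X.shape+(2,)).astype(np.float32),None,cv2.INTER_CUBIC),alpha=1.4 if n=="top" else 1)
        cv2.line(o,(162,0),(162,263),(0,0,255),1); cv2.line(o,(0,132),(269,132),(0,0,255),1); r.append(o[:,:264])
    rows.append(np.hstack(r))
cv2.imwrite("pics/n14.png",np.vstack(rows)); print(np.vstack(rows).shape)
E
```

```text
22.65 [235.9 551.1 154.7]
(528, 792, 3)
```

View pics/r14.png

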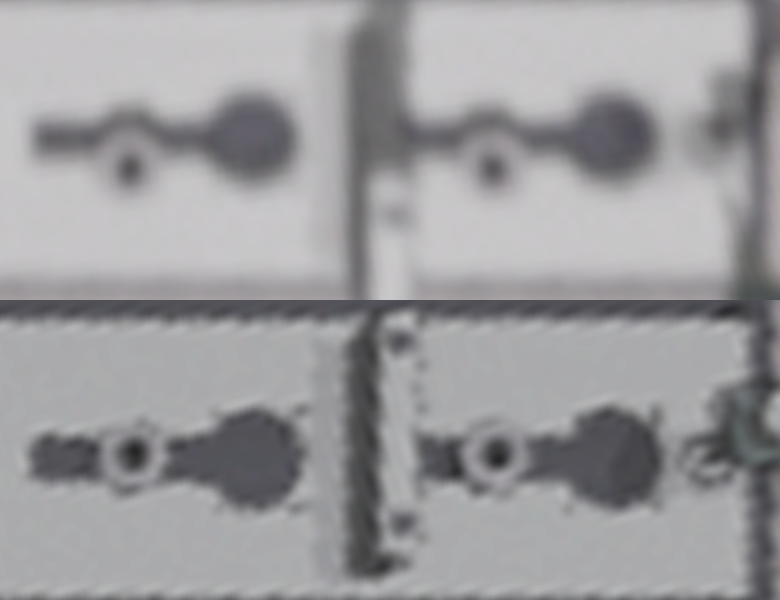

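View pics/n14.png

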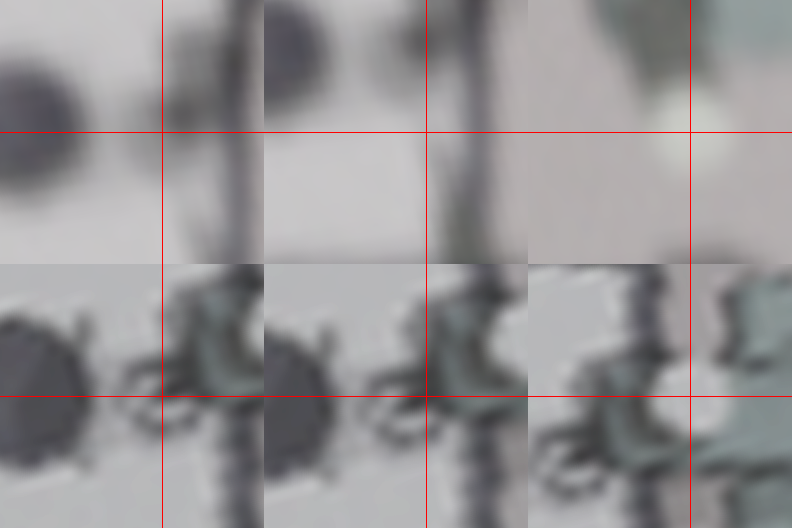

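View pics/t14.png

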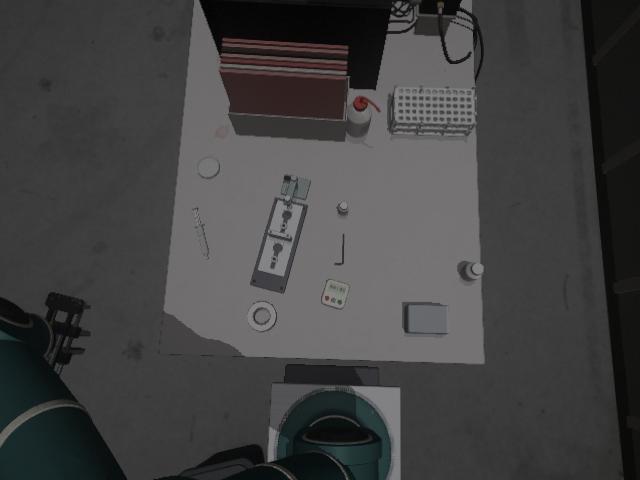

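```bash
python3 -c "
from rig import robot
s=robot.observe();print(s['qvel'].round(3),s['ft_force'])
print(robot.sign_off())"
```

```text
[-0.002  0.002 -0.001 -0.002  0.001  0.001 -0.002] [ 0.99818532 -0.20817742 -0.11468392]
the job is handed in; nothing more can be done
None
```

The plate is mounted and the job is handed in, at about 22.7 s of the 58 s allowed. I lowered the plate flat over both screw heads with the ring end towards the needle and let go of it there. I then pushed it about 24 mm along with the open fingers. A sideways nudge on the end of the rib centred it in the slots, and a last push of about 6.5 mm brought the ring under the needle.

**Last checks:**
- **Ring under needle:** in both cameras the ring lies at about 117.0 mm along the base and the needle axis also at about 117.0 mm. I put the error at roughly 0.3 mm along and 0.5 mm sideways. The side view read the sideways offset as up to 1.2 mm, because the needle stand partly hides the ring there. The cameras themselves are only good to about 2 mm.
- **Plate and table:** the screw heads sit over the slots. The other things look unmoved in the last top picture, and the arm stands clear and still.
- **Needle and stand:** nothing came near them; the gripper's lowest part passed about 33 mm above the barrel.

**Disagreements along the way:**
- **Fingertip height:** the camera showed the fingertips about 34–36 mm higher than the reported pose implied, so I set the grasp height by the camera.
- **Side-view edge check:** one edge measurement during the sideways nudge was spoiled by shadow, so I replaced it with a clean look.

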